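Ready the paint board: shake up the jars, swing the lamp over, click it on

ROBOT

A 6-joint arm with a two-finger parallel gripper is mounted at the origin on the work surface. World frame = base frame: x ahead of the robot, y to its left, z up, the work surface at z = 0. Lengths are in m, angles in rad, forces in N, time in s.
With the tool pointing down it reaches from about 0.25 to 0.725 m from the base axis. Payload 4 kg.
Tool frame: the origin (TCP) lies on the centre line of the jaws, within the pads' length; the fingertips stand 22 mm ahead of it and the grasp point (between the pads) lies 3 mm ahead of it (bot.tip_reach is the distance from the TCP to the fingertips, in m); z points along the fingers, y is the line along which they close (so a half turn about z gives the same grasp; the last joint's range is limited). The gripper opens to 85 mm and grips with 20 to 120 N. Pads are 22 mm wide; open, the fingers measure 114 mm over their backs; the gripper's body (76 mm by 85 mm) begins 54 mm behind the grasp point. The pads swing forward as they close: fully open they stand 13 mm farther back than shut.
Start: joints at [1.313, 0.241, 0.005, 1.335, 0, 1.571], TCP at [0.127, 0.483, 0.253] pointing down, gripper open.
Joint ranges: [-2.72, 2.72], [-1.05, 1.87], [-1.09, 1.28], [-1.99, 2.15], [-1.42, 1.44], [-3.14, 3.14]. Speed limits (rad/s): [2.79, 2.79, 3.14, 3.14, 3.14, 3.14].

INTERFACE

Orientations are given as a unit quaternion [x, y, z, w].
In Python, from workcell import bot gives the robot as it stands. The module is installed in compiled form; this text tells all that it offers.
- The arm moves only by the tool apply_moves, never from a script. Its argument "commands" is a list of rows, each a list of 4 numbers: the shift along the tool's x, y, z scaled (see below), then the turn about the tool's z scaled (see below). In form: [[tx, ty, tz, roll], ...]. A call has exactly 5 rows; each row shifts and turns the commanded pose from where the row before left it, along the tool's axes as they then stand; what a row does not reach is not made up. The controller multiplies each number of a shift by 20 mm and each number of a turn by 60 degrees. A row lasts 1/12 s, in which the tool goes at most 41.7 mm and 7.16 degrees, less where a joint would pass 70% of its speed; a pose out of reach is approached as far as the arm can. A call with a number of a shift or a turn outside -1 to 1 is refused whole. A call with a gripper value outside its range is refused whole. "claw" is the closure, from 0 (fully open) to 1 (shut), set as the call begins (left out, the last holds). The fingers move at their own pace and stop on an object; the grip force is fixed at half the most. Time passes only in rows, so rows that do not move let the fingers close, or fill a call up. It gives the time, the measured TCP pose, the force, the opening and the grip force at its end, in the units of the state.
- bot.get_obs(): the state, without advancing time (a new reading comes with each control period).
- bot.camera(name): name is "scene" or "top" or "wrist"; returns a dict with "image" (384x512x3 uint8, blue, green, red), "camera_matrix" (3x3 intrinsics, pixels), "R" (3x3) and "t" (3): a world point X has camera coordinates R X + t. Camera axes: x right, y down, z forward; pixel columns grow to the right and rows downward; lengths in m; the calibration is good to about 2 mm. A picture is of the moment at which its call begins. There is no depth.
- bot.job_done(): hands the job in; it is judged then, once.
The state is a dict: "clock": time; "joint_pos": joint angles; "joint_vel": joint speeds; "tau": joint torques, N m; "eef_pos": TCP position; "tool_rot": TCP orientation; "ft_force": force on the tool from outside, world axes, zero at the start; "ft_torque": the same for the moment, N m; "grip_width": finger opening in m; "grasp_force": force on a finger pad.
Only numpy, scipy, OpenCV 4.12 (cv2) and the standard library are available. Lean on these libraries where they do the work, as an engineer would, in place of code of your own. Each camera call takes 0.05 s, during which the arm holds its last target. There are 200 camera calls.

TASK

Get the pottery decorator's paint board ready: swing the blue lamp clear of the plywood board, then take the closed paint jars that are there, from light to dark (white, yellow, blue): lift each one and tip it over until its cap points steeply downwards (some 25 degrees or more below level) for a moment to stir the settled colour, and stand it upright on the board. When all are standing on the board, swing the lamp head back over the middle of the board, and last of all turn the switch knob clockwise until it clicks over into its 'on' place and stays there when let go. Leave everything else on the bench where it is.

Things in the scene. Friction and masses are not known exactly. Their poses are not given: they have to be found in the camera images.
- board_mid (a point): Centre of the top face of the paint board, a fixed plywood board 180 mm (its x) by 280 mm (its y), 12 mm thick, top face 12 mm above the bench, no rim. z up.
- jar_white: White screw-capped paint jar with a black cap, tightly closed, loose. A heavy dark round foot 72 mm across and 12 mm thick, above it a round coloured body 56 mm in diameter from 12 to 58 mm high (grip it there), a cap 50 mm in diameter, total height 85 mm, about 0.2 to 0.4 kg. Origin: centre of its underside; z axis along the jar towards the cap. Absent (None from the start) in some runs.
- jar_yellow: Yellow screw-capped paint jar with a black cap, tightly closed, loose. A heavy dark round foot 72 mm across and 12 mm thick, above it a round coloured body 56 mm in diameter from 12 to 58 mm high (grip it there), a cap 50 mm in diameter, total height 85 mm, about 0.2 to 0.4 kg. Origin: centre of its underside; z axis along the jar towards the cap. Absent (None from the start) in some runs.
- jar_blue: Blue screw-capped paint jar with a black cap, tightly closed, loose. A heavy dark round foot 72 mm across and 12 mm thick, above it a round coloured body 56 mm in diameter from 12 to 58 mm high (grip it there), a cap 50 mm in diameter, total height 85 mm, about 0.2 to 0.4 kg. Origin: centre of its underside; z axis along the jar towards the cap. Absent (None from the start) in some runs.
- lamp_arm (a joint): Swing of the lamp arm about its upright hinge, rad, grows anticlockwise seen from above; stops at -0.5 and 1.7. Near 0 at the start, with the lamp head over the board; about 1.0 and more is clear of the board (the head then hangs to the board's right, and at 1.3 it leaves room for the gripper). Light friction (about 0.5 N at the peg): it stays where it is left.
- lamp_hinge (a point): Hinge axis of the lamp arm at arm height, 180 mm above the bench, on top of a fixed post 24 mm thick with a round foot 100 mm across, beyond the board's far right corner. The point turns with the arm; its y axis points along the arm to the lamp head; z up.
- lamp_peg (a point): Grip point in the orange upright peg on top of the lamp head (peg 20 mm in diameter, from 192 to 245 mm above the bench; this point is at 225 mm on its axis), 235 mm from the hinge axis. It is also the middle of the lamp head, a blue shade 100 mm across, underside 152 mm above the bench; the arm is a 22 mm wide bar at 172 to 188 mm.
- knob (a joint): Turn of the switch knob, rad: 0 = off, grows clockwise seen from above, stops at 0 and 1.2. It snaps over centre: it resists with up to 0.2 N m (most at the start of the turn), springs back to 0 if let go before 0.6 and, past that click, goes over to 1.2 by itself and stays there.
- knob_grip (a point): Grip point on the knob's axis, 82 mm above the bench. The knob is a red bar 46 mm long (along this point's x), 14 mm wide, standing 30 mm up (59 to 89 mm above the bench), with a white mark at its -x end; it turns with the knob. It sits in the middle of a fixed grey switch box 110 x 110 x 45 mm with a red (off) and a green (on) dot.
- bowl: Blue ceramic bowl, 100 mm across, 50 mm high; leave alone. Origin: centre of its underside.
- brush_tin: Aluminium tin of brushes, 72 mm across, 225 mm high with its brushes; leave alone. Origin: centre of its underside.
- water: Clear water bottle, blue cap, 64 mm across, 190 mm high; leave alone. Origin: centre of its underside.
- brush: Wooden brush lying on the bench; leave alone. Its x axis runs along it.
- cup: Terracotta cup, 76 mm across, 70 mm high; leave alone. Origin: centre of its underside.
- spatula: Spatula lying on the bench; leave alone. Its x axis runs along it.

How it is judged:
By the outcome, as a careful person would: the job done as asked, in the order asked, and still so for the second after the job is handed in, with the robot touching nothing.
Of jar_white, jar_yellow, jar_blue only 2 to 3 are there at a start; the rules pass over those that are not, and their reading is None.
At some moment in a run one of jar_white, jar_yellow, jar_blue may be knocked a few centimetres aside while the robot is not near it.
It also fails if it takes over 210 s, if anything falls off the work surface, if the arm or the gripper's body presses on something with over 40 N, if the wrist force passes 120 N, or if a joint passes its speed limit or range.

## Working session

There is one attempt and no reset: what is moved stays moved. The work goes in short steps, Python scripts to look and compute and a tool call to move; the robot and the scene stay as the last step left them, time stands still between calls to the robot, and variables do not carry over. Pictures are saved under pics/ and viewed, at most 14 in all, crops included, and the job is handed in when it is done.

Besides the shell and the picture viewer there is one more tool, called after ">>>" in YAML: its name, and indented under it one key for each argument. apply_moves: Moves the arm, as the interface text tells. Shifts and turns lie within -1 to 1; 1 stands for 20 mm of shift or 60 degrees of turn. Its arguments: {"type":"object","properties":{"commands":{"type":"array","items":{"type":"array","items":{"type":"number","minimum":-1,"maximum":1}}},"claw":{"type":"number"}},"required":["commands"]}

```bash
mkdir -p pics; cat > h.py <<'E'
import numpy as np, cv2
from workcell import bot
from scipy.spatial.transform import Rotation as Ro
def shot(n,f):
    c=bot.camera(n); cv2.imwrite(f'pics/{f}.png',c['image']); np.savez(f'pics/{f}.npz',**c); return c
def ray(c,u,v,z):
    K,R,t=c['camera_matrix'],c['R'],c['t']; d=R.T@np.linalg.solve(K,[u,v,1.]); o=-R.T@t
    return (o+d*(z-o[2])/d[2])
def proj(c,X):
    p=c['camera_matrix']@(c['R']@np.array(X)+c['t']); return p[:2]/p[2]
E
python3 - <<'E'
from h import *
o=bot.get_obs(); print({k:np.round(v,3) for k,v in o.items()}, bot.tip_reach)
a=shot('scene','s0');b=shot('top','t0')
for c in(a,b): print(-c['R'].T@c['t'], c['R'][2])
print(Ro.from_quat(o['tool_rot']).as_matrix().round(3))
E
```

```text
{'clock': np.float64(0.0), 'joint_pos': array([ 1.313,  0.241,  0.004,  1.335, -0.   ,  1.571]), 'joint_vel': array([-0.001, -0.   , -0.   ,  0.002,  0.001, -0.002]), 'tau': array([ 0.0000e+00, -3.7232e+01,  2.5241e+01,  1.7000e-02,  0.0000e+00,
       -0.0000e+00]), 'eef_pos': array([0.127, 0.483, 0.252]), 'tool_rot': array([ 0.129,  0.992, -0.001, -0.   ]), 'ft_force': array([0.818, 0.823, 0.359]), 'ft_torque': array([ 0.022,  0.053, -0.014]), 'grasp_force': np.float64(0.0), 'grip_width': np.float64(0.085)} 0.022
[ 1.37108293 -0.87223896  1.17059455] [-0.50493477  0.56153148 -0.65553282]
[ 0.30588294 -0.02324905  1.4559884 ] [ 0.19678017  0.01493003 -0.98033395]
[[-0.967  0.255 -0.001]
 [ 0.255  0.967 -0.002]
 [-0.    -0.002 -1.   ]]
```

View pics/t0.png

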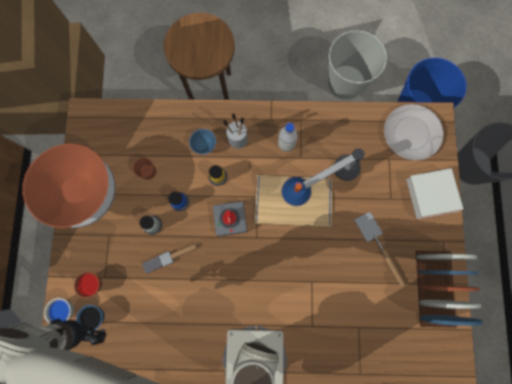

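View pics/s0.png

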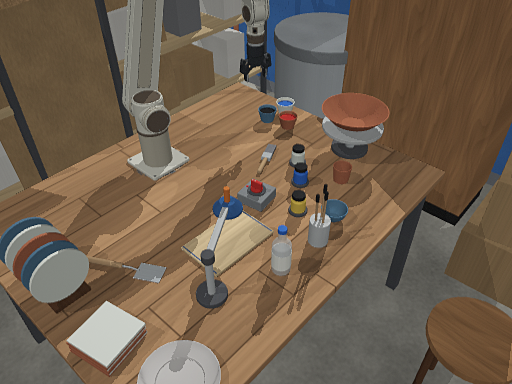

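The top view shows all three jars: white at (150,225), blue at (178,201) and yellow at (217,175). The switch is at (230,217), the board at (293,200), the lamp peg at (299,185), the hinge post at (350,165), the brush at (168,258) and the bowl at (202,140). I'll enlarge the working area.

```bash
python3 - <<'E'
from h import *
im=cv2.imread('pics/t0.png')[120:270,125:385]
cv2.imwrite('pics/t0c.png',cv2.resize(im,None,fx=3,fy=3,interpolation=cv2.INTER_CUBIC))
im=cv2.imread('pics/s0.png')[130:310,180:370]
cv2.imwrite('pics/s0c.png',cv2.resize(im,None,fx=3,fy=3,interpolation=cv2.INTER_CUBIC))
c=np.load('pics/t0.npz')
for n,u,v,z in [('white',150,223,.085),('blue',178,199,.085),('yellow',217,173,.085),('knob',230,216,.085),('peg',299,185,.245),('hinge',358,156,.188),('b',257,176,.012),('b',332,178,.012),('b',256,222,.012),('b',331,226,.012)]: print(n,ray(c,u,v,z).round(3))
E
```

```text
white [0.451 0.367 0.085]
blue [0.537 0.275 0.085]
yellow [0.632 0.142 0.085]
knob [0.48  0.091 0.085]
peg [ 0.559 -0.134  0.245]
hinge [ 0.672 -0.333  0.188]
b [0.64  0.001 0.012]
b [ 0.637 -0.277  0.012]
b [0.469 0.002 0.012]
b [ 0.459 -0.27   0.012]
```

View pics/t0c.png

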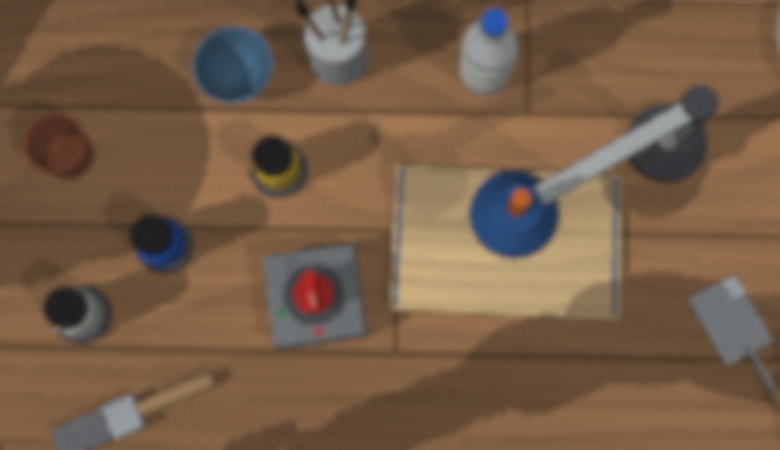

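View pics/s0c.png

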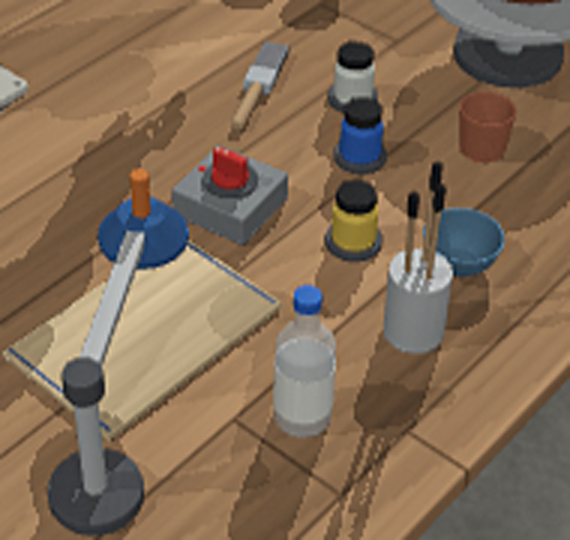

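The crops confirm the layout. The cap tops are at about (147,222), (176,198) and (216,172). The moves can only roll about the tool axis, so I'll check in free space what the arm does at the edge of its reach. That tells me whether the tool can be tilted.

>>> apply_moves:
  commands:
    - [0,0,-1,0]
    - [0,0,-1,0]
    - [0,0,-1,0]
    - [0,0,-1,0]
    - [0,0,-1,0]

```text
clock: 0.52
eef_pos: [0.1274, 0.4831, 0.3537]
tool_rot: [0.129, 0.992, -0.001, -0.0]
ft_force: [0.2, 1.0, 0.1]
grip_width: 0.0854
grasp_force: 0.0
```

>>> apply_moves:
  commands:
    - [0,0,-1,0]
    - [0,0,-1,0]
    - [0,0,-1,0]
    - [0,0,-1,0]
    - [0,0,-1,0]

```text
clock: 0.93
eef_pos: [0.1274, 0.4832, 0.4538]
tool_rot: [0.129, 0.992, -0.001, -0.0]
ft_force: [0.7, 1.2, 0.3]
grip_width: 0.0854
grasp_force: 0.0
```

>>> apply_moves:
  commands:
    - [0,0,-1,0]
    - [0,0,-1,0]
    - [0,0,-1,0]
    - [0,0,-1,0]
    - [0,0,-1,0]

```text
clock: 1.35
eef_pos: [0.127, 0.4815, 0.545]
tool_rot: [0.129, 0.992, 0.006, 0.001]
ft_force: [0.2, -1.3, 0.9]
grip_width: 0.0855
grasp_force: 0.0
```

```bash
cat > st.py <<'E'
from h import *
o=bot.get_obs(); R=Ro.from_quat(o['tool_rot']).as_matrix()
print('t',round(float(o['clock']),2),'q',o['joint_pos'].round(3),'p',o['eef_pos'].round(4),'F',o['ft_force'].round(1),'w',round(float(o['grip_width']),4),round(float(o['grasp_force']),1));print(R.round(3).tolist())
E
python3 st.py; python3 - <<'E'
from h import *
from scipy.optimize import least_squares
a=np.load('pics/t0.npz');b=np.load('pics/s0.npz')
for n,p,q in [('white',(147.3,222),(298.3,148.3)),('blue',(176,198),(300.7,167.7)),('yellow',(215.7,171.7),(298.7,195.3)),('pegtop',(298,186),(180+140/3,130+172/3)),('hingetop',(358.3,154.3),(180+83/3,130+372/3)),('knob',(229,217),(180+230/3,130+160/3))]:
    r=least_squares(lambda X:np.r_[proj(a,X)-p,proj(b,X)-q],[.5,0,.1]);print(n,r.x.round(3),r.fun.round(1))
E
```

```text
t 1.35 q [1.313 0.358 0.95  2.15  0.    1.571] p [0.127  0.4815 0.545 ] F [ 0.2 -1.3  0.9] w 0.0855 0.0
[[-0.967, 0.255, 0.003], [0.255, 0.967, 0.012], [0.0, 0.013, -1.0]]
white [0.457 0.381 0.073] [-0.4 -0.4 -0.7  0.2]
blue [0.544 0.287 0.072] [-0.5 -0.5 -0.7  0.2]
yellow [0.641 0.15  0.073] [-0.5 -0.5 -0.8  0.2]
pegtop [ 0.559 -0.129  0.242] [-0.7 -0.6 -0.9  0.1]
hingetop [ 0.68  -0.331  0.188] [-1.  -0.8 -1.1  0.1]
knob [0.48  0.098 0.073] [-0.7 -0.6 -1.   0.2]
```

The arm tilts at a joint limit. At q4 = 2.15 the tool starts to swing outward and the tilt then holds, which gives me a way to get a near-horizontal tool for tipping. I'll swing the lamp first, while the tool still points down, using a small planner that prints the rows.

```bash
cat >> h.py <<'E'
class Plan:
    """turns waypoints into rows (tool axes, units of 20 mm / 60 deg); rounding is fed forward"""
    def __init__(s,p=None,R=None):
        o=bot.get_obs(); s.p=np.array(o['eef_pos'] if p is None else p); s.R=Ro.from_quat(o['tool_rot']).as_matrix() if R is None else R; s.rows=[]
    def to(s,tgt,roll=0,n=1,step=19.):
        tgt=np.array(tgt,float); d=s.R.T@(tgt-s.p)*1000
        n=int(max(n,np.ceil(np.abs(d).max()/step),np.ceil(abs(roll)/6.6))); p0=s.p.copy()
        for i in range(n):
            r=round(roll/n/60,3); v=s.R.T@(p0+(tgt-p0)*(i+1)/n-s.p)/.02
            v=np.round(v,2); s.p=s.p+s.R@v*.02; s.R=s.R@Ro.from_euler('z',r*60,degrees=True).as_matrix()
            s.rows.append([*map(float,v),r])
        return s
    def show(s):
        while len(s.rows)%5: s.rows.append([0,0,0,0])
        for i in range(0,len(s.rows),5): print([[int(x) if x==int(x) else x for x in r] for r in s.rows[i:i+5]])
        print('end',s.p.round(3)); s.rows=[]
E
python3 - <<'E'
from h import *
P=Plan(); P.to([.559,-.131,.30],46); P.to([.559,-.131,.228]); P.show()
h=np.array([.676,-.332]);a0=np.deg2rad(120)
for i in range(1,19):
    a=a0+1.36*i/18; P.to([*(h+.2335*np.array([np.cos(a),np.sin(a)])),.228],-78/18)
P.show(); P.to(P.p+[0,0,.09],n=5).show()
E
```

```text
[[-0.93, -0.78, 0.39, 0.025], [-0.94, -0.76, 0.38, 0.025], [-0.97, -0.73, 0.39, 0.025], [-0.98, -0.71, 0.38, 0.025], [-1, -0.68, 0.39, 0.025]]
[[-1.02, -0.66, 0.38, 0.025], [-1.04, -0.63, 0.39, 0.025], [-1.05, -0.6, 0.38, 0.025], [-1.07, -0.57, 0.39, 0.025], [-1.08, -0.55, 0.38, 0.025]]
[[-1.1, -0.51, 0.39, 0.025], [-1.11, -0.49, 0.38, 0.025], [-1.12, -0.46, 0.39, 0.025], [-1.14, -0.43, 0.38, 0.025], [-1.14, -0.4, 0.39, 0.025]]
[[-1.16, -0.36, 0.38, 0.025], [-1.16, -0.34, 0.39, 0.025], [-1.17, -0.31, 0.38, 0.025], [-1.18, -0.28, 0.39, 0.025], [-1.19, -0.24, 0.38, 0.025]]
[[-1.19, -0.22, 0.39, 0.025], [-1.2, -0.18, 0.38, 0.025], [-1.2, -0.15, 0.39, 0.025], [-1.21, -0.13, 0.38, 0.025], [-1.21, -0.08, 0.39, 0.025]]
[[-1.21, -0.06, 0.38, 0.025], [-1.21, -0.03, 0.39, 0.025], [-1.21, 0.01, 0.38, 0.025], [-1.22, 0.04, 0.39, 0.025], [-1.21, 0.07, 0.38, 0.025]]
[[-1.2, 0.1, 0.39, 0.025], [-0.01, -0.01, 0.9, 0], [-0.01, -0.01, 0.9, 0], [-0.01, -0.01, 0.9, 0], [-0.01, 0, 0.9, 0]]
end [ 0.559 -0.131  0.228]
[[0, -0.84, -0.01, -0.072], [-0.06, -0.89, -0.01, -0.072], [-0.05, -0.88, -0.01, -0.072], [-0.05, -0.88, -0.01, -0.072], [-0.06, -0.88, -0.01, -0.072]]
[[-0.05, -0.88, -0.01, -0.072], [-0.05, -0.88, -0.01, -0.072], [-0.06, -0.88, -0.01, -0.072], [-0.05, -0.88, -0.01, -0.072], [-0.06, -0.88, -0.01, -0.072]]
[[-0.05, -0.88, -0.01, -0.072], [-0.06, -0.88, -0.01, -0.072], [-0.05, -0.88, -0.02, -0.072], [-0.06, -0.88, -0.01, -0.072], [-0.05, -0.88, -0.01, -0.072]]
[[-0.06, -0.88, -0.01, -0.072], [-0.05, -0.88, -0.01, -0.072], [-0.06, -0.88, -0.01, -0.072], [0, 0, 0, 0], [0, 0, 0, 0]]
end [ 0.454 -0.404  0.228]
[[-0.01, 0.01, -0.9, 0], [0, 0.01, -0.9, 0], [-0.01, 0.01, -0.9, 0], [0, 0.01, -0.9, 0], [-0.01, 0.01, -0.9, 0]]
end [ 0.454 -0.404  0.318]
```

>>> apply_moves:
  commands:
    - [-0.95,-0.8,0.5,0]
    - [-0.95,-0.8,0.5,0]
    - [-0.95,-0.8,0.5,0]
    - [-0.95,-0.8,0.5,0]
    - [-0.95,-0.8,0.5,0]

```text
clock: 1.77
eef_pos: [0.1985, 0.378, 0.4924]
tool_rot: [0.128, 0.992, 0.004, 0.0]
ft_force: [0.2, 0.3, 1.3]
grip_width: 0.0853
grasp_force: 0.0
```

>>> apply_moves:
  commands:
    - [-0.95,-0.8,0.5,0]
    - [-0.95,-0.8,0.5,0]
    - [-0.95,-0.8,0.5,0]
    - [-0.95,-0.8,0.5,0]
    - [-0.95,-0.8,0.5,0]

```text
clock: 2.18
eef_pos: [0.2701, 0.2767, 0.4417]
tool_rot: [0.128, 0.992, 0.005, 0.0]
ft_force: [-0.6, -0.2, 0.2]
grip_width: 0.0854
grasp_force: 0.0
```

>>> apply_moves:
  commands:
    - [-0.95,-0.8,0.4,0]
    - [-0.95,-0.8,0.4,0]
    - [-0.95,-0.8,0.4,0]
    - [-0.95,-0.8,0.4,0]
    - [-0.95,-0.8,0.4,0]

```text
clock: 2.6
eef_pos: [0.3416, 0.1755, 0.4011]
tool_rot: [0.129, 0.992, 0.005, 0.0]
ft_force: [0.4, 0.6, 0.8]
grip_width: 0.0852
grasp_force: 0.0
```

>>> apply_moves:
  commands:
    - [-0.95,-0.8,0.3,0]
    - [-0.95,-0.8,0.3,0]
    - [-0.95,-0.8,0.3,0]
    - [-0.95,-0.8,0.3,0]
    - [-0.95,-0.8,0.3,0]

```text
clock: 3.02
eef_pos: [0.4132, 0.0743, 0.3703]
tool_rot: [0.129, 0.992, 0.005, 0.0]
ft_force: [0.2, 0.6, 0.1]
grip_width: 0.0851
grasp_force: 0.0
```

>>> apply_moves:
  commands:
    - [-0.95,-0.8,0.2,0]
    - [-0.95,-0.8,0.2,0]
    - [-0.95,-0.8,0.2,0]
    - [-0.95,-0.8,0.2,0]
    - [-0.95,-0.8,0.2,0]

```text
clock: 3.43
eef_pos: [0.4847, -0.0271, 0.3495]
tool_rot: [0.129, 0.992, 0.005, 0.0]
ft_force: [0.4, 0.7, -0.2]
grip_width: 0.0852
grasp_force: 0.0
```

>>> apply_moves:
  commands:
    - [-0.95,-0.8,0,0]
    - [-0.95,-0.8,0,0]
    - [-0.95,-0.8,0,0]
    - [-0.95,-0.8,0,0]
    - [-0.95,-0.8,0,0]

```text
clock: 3.85
eef_pos: [0.5562, -0.1286, 0.3487]
tool_rot: [0.129, 0.992, 0.005, -0.0]
ft_force: [0.3, 1.2, 0.4]
grip_width: 0.0856
grasp_force: 0.0
```

>>> apply_moves:
  commands:
    - [0,0,0,0.11]
    - [0,0,0,0.11]
    - [0,0,0,0.11]
    - [0,0,0,0.11]
    - [0,0,0,0.11]

```text
clock: 4.27
eef_pos: [0.5557, -0.1276, 0.3486]
tool_rot: [0.408, 0.913, 0.005, -0.002]
ft_force: [0.5, 0.1, -0.7]
grip_width: 0.0851
grasp_force: 0.0
```

```bash
python3 st.py; python3 - <<'E'
from h import *
P=Plan(); P.to([.559,-.131,bot.get_obs()['eef_pos'][2]],13,n=5).show();P.to([.559,-.131,.228]); P.show()
E
```

```text
t 4.27 q [-0.231  0.375  0.435  1.633  0.01   0.609] p [ 0.5557 -0.1276  0.3486] F [ 0.5  0.1 -0.7] w 0.0851 0.0
[[-0.668, 0.744, 0.001], [0.744, 0.668, 0.01], [0.007, 0.007, -1.0]]
[[-0.05, 0, 0, 0.043], [-0.04, 0.01, 0, 0.043], [-0.05, 0, 0, 0.043], [-0.05, 0.01, 0, 0.043], [-0.04, 0.01, 0, 0.043]]
end [ 0.559 -0.131  0.349]
[[-0.01, 0, 0.86, 0], [-0.01, -0.01, 0.86, 0], [0, 0, 0.86, 0], [-0.01, -0.01, 0.86, 0], [-0.01, 0, 0.86, 0]]
[[-0.01, -0.01, 0.87, 0], [0, 0, 0.86, 0], [0, 0, 0, 0], [0, 0, 0, 0], [0, 0, 0, 0]]
end [ 0.559 -0.131  0.228]
```

>>> apply_moves:
  commands:
    - [-0.05,0,0,0.043]
    - [-0.04,0.01,0,0.043]
    - [-0.05,0,0,0.043]
    - [-0.05,0.01,0,0.043]
    - [-0.04,0.01,0,0.043]

```text
clock: 4.68
eef_pos: [0.559, -0.1308, 0.3487]
tool_rot: [0.506, 0.863, 0.005, -0.002]
ft_force: [0.5, -0.4, -0.1]
grip_width: 0.0855
grasp_force: 0.0
```

>>> apply_moves:
  commands:
    - [-0.01,0,0.86,0]
    - [-0.01,-0.01,0.86,0]
    - [0,0,0.86,0]
    - [-0.01,-0.01,0.86,0]
    - [-0.01,0,0.86,0]

```text
clock: 5.1
eef_pos: [0.559, -0.1308, 0.262]
tool_rot: [0.505, 0.863, 0.005, -0.002]
ft_force: [0.2, 0.3, 0.9]
grip_width: 0.0853
grasp_force: 0.0
```

>>> apply_moves:
  commands:
    - [-0.01,-0.01,0.87,0]
    - [0,0,0.86,0]
    - [0,0,0,0]
    - [0,0,0,0]
    - [0,0,0,0]

```text
clock: 5.52
eef_pos: [0.5597, -0.1309, 0.2295]
tool_rot: [0.505, 0.863, 0.005, -0.001]
ft_force: [0.0, -0.1, 0.2]
grip_width: 0.0857
grasp_force: 0.0
```

>>> apply_moves:
  commands:
    - [0,0,0,0]
    - [0,0,0,0]
    - [0,0,0,0]
    - [0,0,0,0]
    - [0,0,0,0]
  claw: 0.63

```text
clock: 5.93
eef_pos: [0.5596, -0.1308, 0.2292]
tool_rot: [0.505, 0.863, 0.005, -0.001]
ft_force: [-0.5, 0.0, 0.0]
grip_width: 0.0314
grasp_force: 0.0
```

>>> apply_moves:
  commands:
    - [0,-0.84,0,-0.072]
    - [-0.06,-0.88,0,-0.072]
    - [-0.05,-0.88,0,-0.072]
    - [-0.05,-0.88,0,-0.072]
    - [-0.06,-0.88,0,-0.072]

```text
clock: 6.35
eef_pos: [0.4935, -0.1876, 0.2284]
tool_rot: [0.332, 0.943, 0.005, -0.0]
ft_force: [1.3, -0.3, 0.5]
grip_width: 0.0316
grasp_force: 0.4
```

>>> apply_moves:
  commands:
    - [-0.05,-0.88,0,-0.072]
    - [-0.05,-0.88,0,-0.072]
    - [-0.06,-0.88,0,-0.072]
    - [-0.05,-0.88,0,-0.072]
    - [-0.06,-0.88,0,-0.072]

```text
clock: 6.77
eef_pos: [0.4538, -0.2661, 0.2276]
tool_rot: [0.15, 0.989, 0.005, 0.001]
ft_force: [0.6, 0.6, 0.4]
grip_width: 0.0318
grasp_force: 0.5
```

>>> apply_moves:
  commands:
    - [-0.05,-0.88,0,-0.072]
    - [-0.06,-0.88,0,-0.072]
    - [-0.05,-0.88,0,-0.072]
    - [-0.06,-0.88,0,-0.072]
    - [-0.05,-0.88,0,-0.072]

```text
clock: 7.18
eef_pos: [0.4458, -0.3536, 0.2266]
tool_rot: [-0.038, 0.999, 0.005, 0.002]
ft_force: [1.2, 0.9, 0.4]
grip_width: 0.0317
grasp_force: 0.5
```

>>> apply_moves:
  commands:
    - [-0.06,-0.88,0,-0.072]
    - [-0.05,-0.88,0,-0.072]
    - [-0.06,-0.88,0,-0.072]
    - [0,0,0,0]
    - [0,0,0,0]

```text
clock: 7.6
eef_pos: [0.4572, -0.4053, 0.2255]
tool_rot: [-0.147, 0.989, 0.005, 0.002]
ft_force: [-0.5, -2.6, -1.6]
grip_width: 0.0315
grasp_force: 0.9
```

>>> apply_moves:
  commands:
    - [0,0,-0.9,0]
    - [0,0,-0.9,0]
    - [0,0,-0.9,0]
    - [0,0,-0.9,0]
    - [0,0,-0.9,0]

```text
clock: 8.02
eef_pos: [0.4568, -0.4041, 0.317]
tool_rot: [-0.148, 0.989, 0.005, 0.002]
ft_force: [-0.8, -0.4, 0.4]
grip_width: 0.0317
grasp_force: 0.0
```

```bash
python3 st.py; python3 - <<'E'
from h import *
c=shot('top','t1'); im=c['image'][120:270,125:385]
cv2.imwrite('pics/t1c.png',cv2.resize(im,None,fx=3,fy=3,interpolation=cv2.INTER_CUBIC))
E
```

```text
t 8.02 q [-0.728  0.464  0.49   1.602  0.009 -1.026] p [ 0.4568 -0.4041  0.317 ] F [-0.8 -0.4  0.4] w 0.0317 0.0
[[-0.956, -0.293, 0.002], [-0.293, 0.956, 0.01], [-0.005, 0.009, -1.0]]
```

View pics/t1c.png

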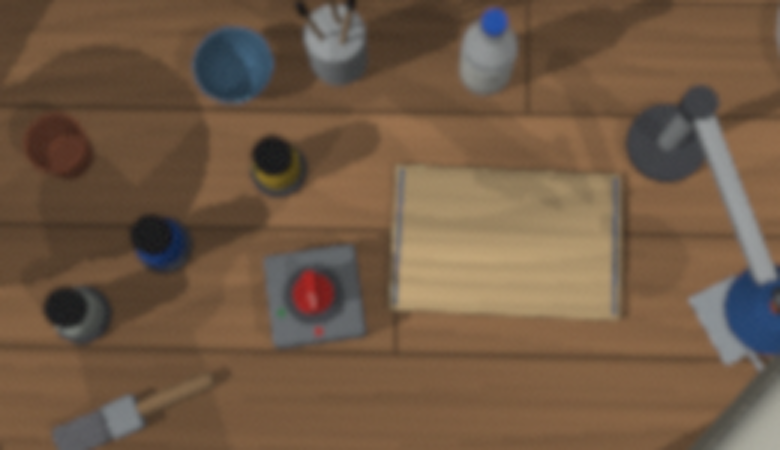

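The lamp now hangs clear at the right, with its head at about (770,310) in the crop, and the board and jars are undisturbed. Next I move to azimuth about -10° and use the high q4 limit to tilt the tool.

>>> apply_moves:
  commands:
    - [-0.23,0.93,-0.53,0]
    - [-0.23,0.93,-0.53,0]
    - [-0.23,0.93,-0.53,0]
    - [-0.23,0.93,-0.53,0]
    - [-0.23,0.93,-0.53,0]
  claw: 0

```text
clock: 8.48
eef_pos: [0.451, -0.3084, 0.37]
tool_rot: [-0.148, 0.989, 0.005, 0.002]
ft_force: [1.0, 0.2, 0.7]
grip_width: 0.0854
grasp_force: 0.0
```

>>> apply_moves:
  commands:
    - [-0.23,0.93,-0.53,0]
    - [-0.23,0.93,-0.53,0]
    - [-0.23,0.93,-0.53,0]
    - [-0.23,0.93,-0.53,0]
    - [-0.23,0.93,-0.53,0]

```text
clock: 8.9
eef_pos: [0.4453, -0.2133, 0.424]
tool_rot: [-0.148, 0.989, 0.005, 0.002]
ft_force: [-0.9, -0.5, -0.4]
grip_width: 0.0856
grasp_force: 0.0
```

>>> apply_moves:
  commands:
    - [-0.23,0.93,-0.53,0]
    - [-0.23,0.93,-0.53,0]
    - [-0.23,0.93,-0.53,0]
    - [-0.23,0.93,-0.53,0]
    - [-0.23,0.93,-0.53,0]

```text
clock: 9.32
eef_pos: [0.4396, -0.1183, 0.478]
tool_rot: [-0.148, 0.989, 0.005, 0.002]
ft_force: [-0.2, 0.2, -0.3]
grip_width: 0.0855
grasp_force: 0.0
```

>>> apply_moves:
  commands:
    - [-0.23,0.93,-0.53,0]
    - [-0.23,0.93,-0.53,0]
    - [0,0,0,0.09]
    - [0,0,0,0.09]
    - [0,0,0,0.09]

```text
clock: 9.73
eef_pos: [0.4377, -0.0807, 0.4993]
tool_rot: [-0.006, 1.0, 0.005, 0.001]
ft_force: [0.3, 0.1, 0.0]
grip_width: 0.0856
grasp_force: 0.0
```

>>> apply_moves:
  commands:
    - [0,0,0,0.09]
    - [0,0,0,0.09]
    - [0,0,-1,0]
    - [0,0,-1,0]
    - [0,0,-1,0]

```text
clock: 10.15
eef_pos: [0.4371, -0.0817, 0.5579]
tool_rot: [0.086, 0.996, 0.005, 0.002]
ft_force: [-53.3, 9.7, 3.2]
grip_width: 0.0853
grasp_force: 0.0
```

```bash
python3 st.py
```

```text
t 10.15 q [-0.191  0.248  0.83   2.15   0.01  -0.018] p [ 0.4371 -0.0817  0.5579] F [-53.3   9.7   3.2] w 0.0853 0.0
[[-0.985, 0.172, 0.005], [0.172, 0.985, 0.009], [-0.003, 0.01, -1.0]]
```

>>> apply_moves:
  commands:
    - [0,0,-1,0]
    - [0,0,-1,0]
    - [0,0,-1,0]
    - [0,0,-1,0]
    - [0,0,-1,0]

```text
clock: 10.57
eef_pos: [0.4182, -0.0791, 0.5874]
tool_rot: [0.087, 0.996, 0.001, 0.037]
ft_force: [0.5, -0.2, 0.2]
grip_width: 0.0852
grasp_force: 0.0
```

```bash
python3 st.py
```

```text
t 10.57 q [-0.194  0.186  0.838  2.149  0.01  -0.02 ] p [ 0.4182 -0.0791  0.5874] F [ 0.5 -0.2  0.2] w 0.0852 0.0
[[-0.982, 0.172, 0.074], [0.172, 0.985, -0.004], [-0.073, 0.009, -0.997]]
```

>>> apply_moves:
  commands:
    - [0,0,-1,0]
    - [0,0,-1,0]
    - [0,0,-1,0]
    - [0,0,-1,0]
    - [0,0,-1,0]

```text
clock: 10.98
eef_pos: [0.3981, -0.0758, 0.6164]
tool_rot: [0.087, 0.994, -0.003, 0.073]
ft_force: [-0.1, 0.5, 0.0]
grip_width: 0.0853
grasp_force: 0.0
```

```bash
python3 st.py
```

```text
t 10.98 q [-0.195  0.126  0.849  2.149  0.01  -0.021] p [ 0.3981 -0.0758  0.6164] F [-0.1  0.5  0. ] w 0.0853 0.0
[[-0.974, 0.172, 0.144], [0.172, 0.985, -0.018], [-0.145, 0.007, -0.989]]
```

>>> apply_moves:
  commands:
    - [0.5,0,-1,0]
    - [0.5,0,-1,0]
    - [0.5,0,-1,0]
    - [0.5,0,-1,0]
    - [0.5,0,-1,0]

```text
clock: 11.4
eef_pos: [0.3303, -0.0638, 0.642]
tool_rot: [0.086, 0.991, -0.006, 0.104]
ft_force: [1.0, 0.4, -0.2]
grip_width: 0.0856
grasp_force: 0.0
```

>>> apply_moves:
  commands:
    - [0.8,0,-1,0]
    - [0.8,0,-1,0]
    - [0.8,0,-1,0]
    - [0.8,0,-1,0]
    - [0.8,0,-1,0]

```text
clock: 11.82
eef_pos: [0.2404, -0.0475, 0.6527]
tool_rot: [0.086, 0.987, -0.01, 0.136]
ft_force: [-0.5, -1.0, 0.8]
grip_width: 0.0856
grasp_force: 0.0
```

```bash
python3 st.py
```

```text
t 11.82 q [-0.21  -0.225  0.627  2.149  0.013 -0.034] p [ 0.2404 -0.0475  0.6527] F [-0.5 -1.   0.8] w 0.0856 0.0
[[-0.948, 0.173, 0.267], [0.168, 0.985, -0.043], [-0.27, 0.004, -0.963]]
```

>>> apply_moves:
  commands:
    - [-1,0,-1,0]
    - [-1,0,-1,0]
    - [-1,0,-1,0]
    - [-1,0,-1,0]
    - [-1,0,-1,0]

```text
clock: 12.23
eef_pos: [0.3173, -0.0604, 0.6933]
tool_rot: [0.086, 0.98, -0.015, 0.177]
ft_force: [-1.1, -0.7, -0.9]
grip_width: 0.0855
grasp_force: 0.0
```

>>> apply_moves:
  commands:
    - [-1,0,-1,0]
    - [-1,0,-1,0]
    - [-1,0,-1,0]
    - [-1,0,-1,0]
    - [-1,0,-1,0]

```text
clock: 12.65
eef_pos: [0.3712, -0.0694, 0.7288]
tool_rot: [0.085, 0.971, -0.019, 0.223]
ft_force: [0.3, -0.3, -0.0]
grip_width: 0.0857
grasp_force: 0.0
```

```bash
python3 st.py
```

```text
t 12.65 q [-0.19   0.032  1.062  2.149  0.006 -0.013] p [ 0.3712 -0.0694  0.7288] F [ 0.3 -0.3 -0. ] w 0.0857 0.0
[[-0.886, 0.174, 0.429], [0.157, 0.985, -0.076], [-0.436, 0.0, -0.9]]
```

>>> apply_moves:
  commands:
    - [-1,0,-1,0]
    - [-1,0,-1,0]
    - [-1,0,-1,0]
    - [-1,0,-1,0]
    - [-1,0,-1,0]

```text
clock: 13.07
eef_pos: [0.4037, -0.0747, 0.7631]
tool_rot: [0.084, 0.958, -0.024, 0.272]
ft_force: [1.0, -0.2, 0.3]
grip_width: 0.0856
grasp_force: 0.0
```

>>> apply_moves:
  commands:
    - [-0.6,0,-1,0]
    - [-0.6,0,-1,0]
    - [-0.6,0,-1,0]
    - [-0.6,0,-1,0]
    - [-0.6,0,-1,0]

```text
clock: 13.48
eef_pos: [0.3835, -0.0707, 0.7922]
tool_rot: [0.083, 0.947, -0.028, 0.308]
ft_force: [0.5, -0.3, -0.8]
grip_width: 0.0855
grasp_force: 0.0
```

>>> apply_moves:
  commands:
    - [-0.6,0,-1,0]
    - [-0.6,0,-1,0]
    - [-0.6,0,-1,0]
    - [-0.6,0,-1,0]
    - [-0.6,0,-1,0]

```text
clock: 13.9
eef_pos: [0.3492, -0.0642, 0.8151]
tool_rot: [0.083, 0.937, -0.03, 0.337]
ft_force: [-0.5, -1.5, -0.5]
grip_width: 0.0854
grasp_force: 0.0
```

```bash
python3 st.py
```

```text
t 13.9 q [-0.186  0.005  1.274  2.149  0.005 -0.008] p [ 0.3492 -0.0642  0.8151] F [-0.5 -1.5 -0.5] w 0.0854 0.0
[[-0.759, 0.175, 0.627], [0.134, 0.985, -0.113], [-0.637, -0.001, -0.77]]
```

>>> apply_moves:
  commands:
    - [-0.2,0,-1,0]
    - [-0.2,0,-1,0]
    - [-0.2,0,-1,0]
    - [-0.2,0,-1,0]
    - [-0.2,0,-1,0]

```text
clock: 14.32
eef_pos: [0.3073, -0.0562, 0.8395]
tool_rot: [0.081, 0.924, -0.034, 0.371]
ft_force: [0.6, 0.5, -0.3]
grip_width: 0.0853
grasp_force: 0.0
```

>>> apply_moves:
  commands:
    - [0.1,0,-1,0]
    - [0.1,0,-1,0]
    - [0.1,0,-1,0]
    - [0.1,0,-1,0]
    - [0.1,0,-1,0]

```text
clock: 14.73
eef_pos: [0.2587, -0.047, 0.8628]
tool_rot: [0.08, 0.908, -0.037, 0.408]
ft_force: [-0.4, 0.6, -0.1]
grip_width: 0.0856
grasp_force: 0.0
```

>>> apply_moves:
  commands:
    - [-0.3,0,-1,0]
    - [-0.3,0,-1,0]
    - [-0.3,0,-1,0]
    - [-0.3,0,-1,0]
    - [-0.3,0,-1,0]

```text
clock: 15.15
eef_pos: [0.2157, -0.0391, 0.8795]
tool_rot: [0.079, 0.894, -0.04, 0.44]
ft_force: [0.1, 0.6, 0.2]
grip_width: 0.0852
grasp_force: 0.0
```

```bash
python3 st.py
```

```text
t 15.15 q [-0.179 -0.218  1.274  2.149  0.    -0.003] p [ 0.2157 -0.0391  0.8795] F [0.1 0.6 0.2] w 0.0852 0.0
[[-0.601, 0.176, 0.779], [0.106, 0.984, -0.141], [-0.792, -0.003, -0.61]]
```

>>> apply_moves:
  commands:
    - [0.1,0,-1,0]
    - [0.1,0,-1,0]
    - [0.1,0,-1,0]
    - [0.1,0,-1,0]
    - [0.1,0,-1,0]

```text
clock: 15.57
eef_pos: [0.1633, -0.0293, 0.8954]
tool_rot: [0.077, 0.875, -0.044, 0.476]
ft_force: [-0.9, -0.0, 0.1]
grip_width: 0.0855
grasp_force: 0.0
```

>>> apply_moves:
  commands:
    - [0.1,0,-1,0]
    - [0.1,0,-1,0]
    - [0.1,0,-1,0]
    - [0.1,0,-1,0]
    - [0.1,0,-1,0]

```text
clock: 15.98
eef_pos: [0.1108, -0.02, 0.9066]
tool_rot: [0.075, 0.855, -0.047, 0.511]
ft_force: [-0.1, -0.2, 0.4]
grip_width: 0.0854
grasp_force: 0.0
```

>>> apply_moves:
  commands:
    - [0.1,0,-1,0]
    - [0.1,0,-1,0]
    - [0.1,0,-1,0]
    - [0.1,0,-1,0]
    - [0.1,0,-1,0]

```text
clock: 16.4
eef_pos: [0.0575, -0.0104, 0.9135]
tool_rot: [0.074, 0.834, -0.05, 0.545]
ft_force: [0.4, -0.1, -0.4]
grip_width: 0.0853
grasp_force: 0.0
```

```bash
python3 st.py
```

```text
t 16.4 q [-0.179 -0.462  1.274  2.149 -0.    -0.003] p [ 0.0575 -0.0104  0.9135] F [ 0.4 -0.1 -0.4] w 0.0853 0.0
[[-0.395, 0.177, 0.901], [0.068, 0.984, -0.163], [-0.916, -0.003, -0.401]]
```

Tool elevation is now 23.6° below level, which is what I want for grasping from the side and rolling. I'll bring it forward and down.

>>> apply_moves:
  commands:
    - [0.4,0,0.9,0]
    - [0.4,0,0.9,0]
    - [0.4,0,0.9,0]
    - [0.4,0,0.9,0]
    - [0.4,0,0.9,0]

```text
clock: 16.82
eef_pos: [0.1215, -0.0222, 0.8424]
tool_rot: [0.074, 0.834, -0.05, 0.545]
ft_force: [-0.3, -0.6, 0.2]
grip_width: 0.0851
grasp_force: 0.0
```

```bash
python3 st.py
```

```text
t 16.82 q [-1.780e-01 -7.070e-01  6.040e-01  1.724e+00 -1.000e-03 -3.000e-03] p [ 0.1215 -0.0222  0.8424] F [-0.3 -0.6  0.2] w 0.0851 0.0
[[-0.396, 0.177, 0.901], [0.069, 0.984, -0.163], [-0.916, -0.003, -0.402]]
```

>>> apply_moves:
  commands:
    - [0.4,0,0.9,0]
    - [0.4,0,0.9,0]
    - [0.4,0,0.9,0]
    - [0.4,0,0.9,0]
    - [0.4,0,0.9,0]

```text
clock: 17.23
eef_pos: [0.1871, -0.0342, 0.7695]
tool_rot: [0.074, 0.834, -0.05, 0.544]
ft_force: [0.0, -0.2, 0.1]
grip_width: 0.0853
grasp_force: 0.0
```

>>> apply_moves:
  commands:
    - [0.5,0,0.9,0]
    - [0.5,0,0.9,0]
    - [0.5,0,0.9,0]
    - [0.5,0,0.9,0]
    - [0.5,0,0.9,0]

```text
clock: 17.65
eef_pos: [0.2483, -0.046, 0.6873]
tool_rot: [0.075, 0.834, -0.05, 0.544]
ft_force: [-0.1, -0.4, 0.2]
grip_width: 0.0851
grasp_force: 0.0
```

```bash
python3 st.py
```

```text
t 17.65 q [-0.107 -0.858 -0.088  1.186 -0.068  0.027] p [ 0.2483 -0.046   0.6873] F [-0.1 -0.4  0.2] w 0.0851 0.0
[[-0.397, 0.18, 0.9], [0.07, 0.984, -0.165], [-0.915, -0.003, -0.403]]
```

>>> apply_moves:
  commands:
    - [-0.4,0,0.92,0]
    - [-0.4,0,0.92,0]
    - [-0.4,0,0.92,0]
    - [-0.4,0,0.92,0]
    - [-0.4,0,0.92,0]

```text
clock: 18.07
eef_pos: [0.3475, -0.0633, 0.6876]
tool_rot: [0.074, 0.834, -0.05, 0.544]
ft_force: [0.1, 0.2, -0.2]
grip_width: 0.0855
grasp_force: 0.0
```

>>> apply_moves:
  commands:
    - [0,0,0.98,0]
    - [0,0,0.98,0]
    - [0,0,0.98,0]
    - [0,0,0.98,0]
    - [0,0,0.98,0]

```text
clock: 18.48
eef_pos: [0.4358, -0.0792, 0.6476]
tool_rot: [0.074, 0.834, -0.05, 0.544]
ft_force: [0.4, 0.1, 0.6]
grip_width: 0.0859
grasp_force: 0.0
```

>>> apply_moves:
  commands:
    - [0.4,0,0.98,0]
    - [0.4,0,0.98,0]
    - [0.4,0,0.98,0]
    - [0.4,0,0.98,0]
    - [0.4,0,0.98,0]

```text
clock: 18.9
eef_pos: [0.5079, -0.0924, 0.571]
tool_rot: [0.074, 0.834, -0.05, 0.544]
ft_force: [0.4, 0.8, -0.9]
grip_width: 0.0856
grasp_force: 0.0
```

```bash
python3 st.py; python3 - <<'E'
from h import *
c=shot('top','t2'); im=c['image'][120:270,125:385]
cv2.imwrite('pics/t2c.png',cv2.resize(im,None,fx=3,fy=3,interpolation=cv2.INTER_CUBIC))
# model fit of foot/body/cap silhouettes from a colour/dark mask
a=np.load('pics/t0.npz')['image'];print('changed px',[(n,int(np.abs(a[v-12:v+12,u-12:u+12].astype(int)-c['image'][v-12:v+12,u-12:u+12]).max())) for n,u,v in [('w',150,225),('b',178,201),('y',217,175)]])
E
```

```text
t 18.9 q [-0.181 -0.469 -0.375  0.51   0.001 -0.004] p [ 0.5079 -0.0924  0.571 ] F [ 0.4  0.8 -0.9] w 0.0856 0.0
[[-0.398, 0.177, 0.9], [0.069, 0.984, -0.163], [-0.915, -0.003, -0.404]]
changed px [('w', 21), ('b', 7), ('y', 5)]
```

View pics/t2c.png

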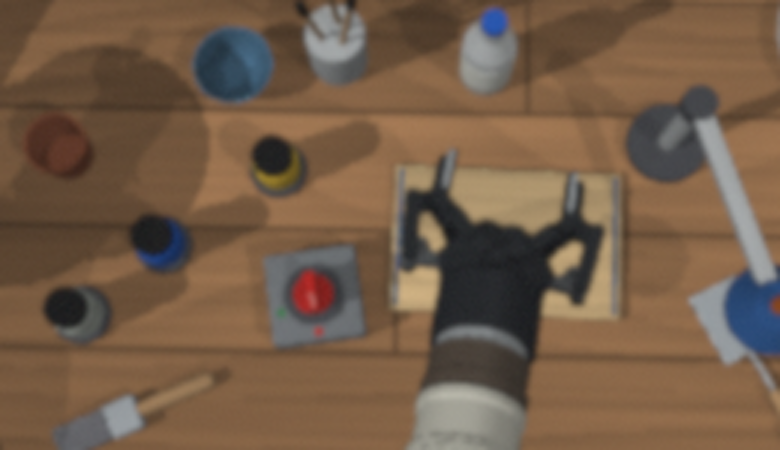

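The gripper now points forward and slightly down over the board. The jars are unmoved. I'll measure the jars from their black cap blobs.

```bash
cat >> h.py <<'E'
def caps(c,guess,thr=45,z=.085):
    im=c['image'].max(2); out={}
    for n,(u,v) in guess.items():
        y0,x0=int(v)-9,int(u)-9; w=np.clip(thr-im[y0:y0+19,x0:x0+19].astype(float),0,25)
        nl,l,s,ce=cv2.connectedComponentsWithStats((w>0).astype(np.uint8)); k=1+np.argmax(s[1:,4]); w*=l==k
        yy,xx=np.mgrid[y0:y0+19,x0:x0+19]; uu,vv=(w*xx).sum()/w.sum(),(w*yy).sum()/w.sum()
        out[n]=(uu,vv,s[k,4],ray(c,uu,vv,z).round(4))
    return out
E
python3 - <<'E'
from h import *
for f,g in [('t2',dict(w=(147,222),b=(176,198),y=(216,172))),('s0',dict(w=(298,148),b=(301,168),y=(299,195)))]:
    c=dict(np.load(f'pics/{f}.npz')); 
    for t in(30,45): print(f,t,caps(c,g,t))
    for n,(u,v) in g.items(): print(n,c['image'].max(2)[v-8:v+10,u].tolist())
E
```

```text
Traceback (most recent call last):
  File "h.py", line 31, in caps
    nl,l,s,ce=cv2.connectedComponentsWithStats((w>0).astype(np.uint8)); k=1+np.argmax(s[1:,4]); w*=l==k
                                                                            ~~~~~~~~~^^^^^^^^^
ValueError: attempt to get argmax of an empty sequence
```

```bash
python3 - <<'E'
from h import *
for f,g in [('t2',dict(w=(147,222),b=(176,198),y=(216,172))),('s0',dict(w=(298,148),b=(301,168),y=(299,195)))]:
    c=dict(np.load(f'pics/{f}.npz')); 
    for n,(u,v) in g.items(): print(n,c['image'].max(2)[v-10:v+12,u].tolist())
    for t in(50,60): print(f,t,caps(c,g,t))
E
```

```text
w [123, 121, 110, 86, 56, 36, 31, 31, 31, 31, 31, 29, 32, 32, 31, 34, 49, 83, 105, 102, 90, 97]
b [109, 103, 91, 70, 47, 34, 33, 31, 33, 33, 32, 32, 33, 33, 34, 39, 61, 98, 119, 113, 89, 67]
y [157, 151, 129, 91, 52, 34, 32, 35, 32, 32, 33, 33, 32, 34, 34, 48, 93, 134, 142, 130, 112, 93]
t2 50 {'w': (np.float64(146.61037037037036), np.float64(222.1530864197531), np.int32(123), array([0.4537, 0.3788, 0.085 ])), 'b': (np.float64(174.7892761394102), np.float64(197.7072386058981), np.int32(122), array([0.541 , 0.2861, 0.085 ])), 'y': (np.float64(215.38108484005562), np.float64(171.5431154381085), np.int32(100), array([0.6372, 0.1475, 0.085 ]))}
t2 60 {'w': (np.float64(146.63112295901365), np.float64(222.15294901699434), np.int32(141), array([0.4537, 0.3787, 0.085 ])), 'b': (np.float64(174.92030230161456), np.float64(197.65956715905187), np.int32(138), array([0.5412, 0.2856, 0.085 ])), 'y': (np.float64(215.43465674110834), np.float64(171.54921422663358), np.int32(114), array([0.6372, 0.1473, 0.085 ]))}
w [153, 154, 151, 151, 160, 123, 55, 39, 42, 44, 41, 47, 26, 20, 4, 107, 174, 180, 147,
[... 229 characters left out ...]
.float64(297.8033509700176), np.float64(149.320987654321), np.int32(80), array([0.471 , 0.3642, 0.085 ])), 'b': (np.float64(300.1753702260327), np.float64(168.42088854247856), np.int32(101), array([0.5567, 0.2702, 0.085 ])), 'y': (np.float64(297.7888888888889), np.float64(196.8437037037037), np.int32(114), array([0.6531, 0.1329, 0.085 ]))}
s0 60 {'w': (np.float64(297.86907582938386), np.float64(148.6084123222749), np.int32(85), array([0.468 , 0.3683, 0.085 ])), 'b': (np.float64(300.23589995095637), np.float64(167.602256007847), np.int32(111), array([0.5536, 0.2745, 0.085 ])), 'y': (np.float64(297.9936247723133), np.float64(195.81102003642988), np.int32(121), array([0.6502, 0.1378, 0.085 ]))}
```

>>> apply_moves:
  commands:
    - [0.83,0.95,-0.22,0]
    - [0.83,0.95,-0.22,0]
    - [0.83,0.95,-0.22,0]
    - [0.83,0.95,-0.22,0]
    - [0.83,0.95,-0.22,0]

```text
clock: 19.37
eef_pos: [0.4706, 0.0107, 0.5046]
tool_rot: [0.074, 0.834, -0.05, 0.544]
ft_force: [0.2, -0.4, 0.1]
grip_width: 0.0851
grasp_force: 0.0
```

>>> apply_moves:
  commands:
    - [0.83,0.95,-0.22,0]
    - [0.83,0.95,-0.22,0]
    - [0.83,0.95,-0.22,0]
    - [0.83,0.95,-0.22,0]
    - [0.83,0.95,-0.22,0]

```text
clock: 19.78
eef_pos: [0.4347, 0.114, 0.4376]
tool_rot: [0.073, 0.834, -0.049, 0.545]
ft_force: [-0.1, 0.3, -0.7]
grip_width: 0.0858
grasp_force: 0.0
```

>>> apply_moves:
  commands:
    - [0.83,0.95,-0.22,0]
    - [0.83,0.95,-0.22,0]
    - [0.83,0.95,-0.22,0]
    - [0.83,0.95,-0.22,0]
    - [0.83,0.95,-0.22,0]

```text
clock: 20.2
eef_pos: [0.399, 0.2169, 0.3701]
tool_rot: [0.073, 0.834, -0.049, 0.545]
ft_force: [1.1, -0.2, 0.6]
grip_width: 0.0858
grasp_force: 0.0
```

```bash
python3 st.py
```

```text
t 20.2 q [ 1.065 -0.245 -0.67   0.513 -1.049  0.867] p [0.399  0.2169 0.3701] F [ 1.1 -0.2  0.6] w 0.0858 0.0
[[-0.396, 0.176, 0.901], [0.069, 0.984, -0.162], [-0.916, -0.002, -0.402]]
```

>>> apply_moves:
  commands:
    - [0.83,0.95,-0.22,0]
    - [0.83,0.95,-0.22,0]
    - [0.83,0.95,-0.22,0]
    - [0.83,0.95,-0.22,0]
    - [0.83,0.95,-0.22,0]

```text
clock: 20.62
eef_pos: [0.3633, 0.3198, 0.3025]
tool_rot: [0.073, 0.834, -0.05, 0.544]
ft_force: [0.3, -0.9, -0.1]
grip_width: 0.0855
grasp_force: 0.0
```

```bash
python3 st.py
```

```text
t 20.62 q [ 1.279  0.065 -0.549  0.706 -1.142  1.293] p [0.3633 0.3198 0.3025] F [ 0.3 -0.9 -0.1] w 0.0855 0.0
[[-0.397, 0.176, 0.901], [0.069, 0.984, -0.163], [-0.915, -0.003, -0.403]]
```

```bash
cat >> h.py <<'E'
def grasp(j,h=.038,back=0.,R=None):
    R=Ro.from_quat(bot.get_obs()['tool_rot']).as_matrix() if R is None else R
    return np.array([*j,h])-R[:,2]*(.003+back)
E
python3 - <<'E'
from h import *
J=[.456,.382]; P=Plan(); P.to(grasp(J,.038,.13)).show(); P.to(grasp(J,.038,.05)).show();P.to(grasp(J,.038,.0),n=4,step=10).show()
E
```

```text
[[0.87, 0.33, 0.2, 0], [0.88, 0.32, 0.19, 0], [0.87, 0.33, 0.2, 0], [0.87, 0.33, 0.19, 0], [0.88, 0.32, 0.2, 0]]
[[0.87, 0.33, 0.19, 0], [0.87, 0.32, 0.2, 0], [0.88, 0.33, 0.19, 0], [0.87, 0.33, 0.2, 0], [0.87, 0.32, 0.2, 0]]
[[0.88, 0.33, 0.19, 0], [0.87, 0.33, 0.2, 0], [0, 0, 0, 0], [0, 0, 0, 0], [0, 0, 0, 0]]
end [0.336 0.404 0.092]
[[0, 0, 0.8, 0], [0, 0, 0.8, 0], [0, 0, 0.8, 0], [0, 0, 0.8, 0], [0, 0, 0.8, 0]]
end [0.408 0.391 0.059]
[[0, 0, 0.5, 0], [0, 0, 0.5, 0], [0, 0, 0.5, 0], [0, 0, 0.5, 0], [0, 0, 0.5, 0]]
end [0.453 0.383 0.039]
```

>>> apply_moves:
  commands:
    - [0.87,0.33,0.2,0]
    - [0.88,0.32,0.19,0]
    - [0.87,0.33,0.2,0]
    - [0.87,0.33,0.19,0]
    - [0.88,0.32,0.2,0]

```text
clock: 21.03
eef_pos: [0.3524, 0.3541, 0.2143]
tool_rot: [0.074, 0.834, -0.05, 0.544]
ft_force: [1.1, 0.2, -0.2]
grip_width: 0.0855
grasp_force: 0.0
```

>>> apply_moves:
  commands:
    - [0.87,0.33,0.19,0]
    - [0.87,0.32,0.2,0]
    - [0.88,0.33,0.19,0]
    - [0.87,0.33,0.2,0]
    - [0.87,0.32,0.2,0]

```text
clock: 21.45
eef_pos: [0.3414, 0.389, 0.1265]
tool_rot: [0.074, 0.834, -0.05, 0.544]
ft_force: [-0.4, 0.4, 0.5]
grip_width: 0.0855
grasp_force: 0.0
```

>>> apply_moves:
  commands:
    - [0.88,0.33,0.19,0]
    - [0.87,0.33,0.2,0]
    - [0,0,0,0]
    - [0,0,0,0]
    - [0,0,0,0]

```text
clock: 21.87
eef_pos: [0.3371, 0.4025, 0.0928]
tool_rot: [0.074, 0.834, -0.05, 0.545]
ft_force: [0.3, 0.5, 0.0]
grip_width: 0.0855
grasp_force: 0.0
```

```bash
python3 st.py; python3 - <<'E'
from h import *
a=shot('wrist','w1')['image'];b=shot('scene','s1')['image'][110:270,220:380]
cv2.imwrite('pics/m1.png',np.hstack([cv2.resize(a,(480,360)),cv2.resize(b,(300,360))][:1]+[cv2.resize(b,(320,360))]))
E
```

```text
t 21.87 q [ 1.387  0.582 -0.52   0.458 -1.157  1.556] p [0.3371 0.4025 0.0928] F [0.3 0.5 0. ] w 0.0855 0.0
[[-0.396, 0.177, 0.901], [0.069, 0.984, -0.163], [-0.916, -0.003, -0.402]]
```

View pics/m1.png

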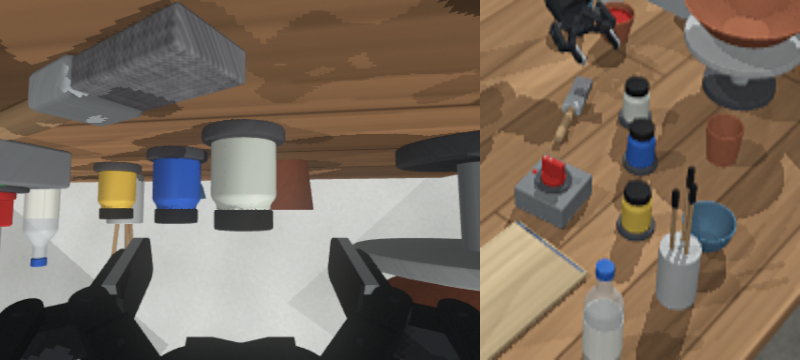

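The wrist image shows the white jar centred between the fingers, at column 240 with the fingers at about 145 and 335. I'll close in on it.

>>> apply_moves:
  commands:
    - [0,0,0.8,0]
    - [0,0,0.8,0]
    - [0,0,0.8,0]
    - [0,0,0.8,0]
    - [0,0,0.8,0]

```text
clock: 22.38
eef_pos: [0.41, 0.3896, 0.0614]
tool_rot: [0.074, 0.834, -0.049, 0.545]
ft_force: [-0.1, 0.7, -1.0]
grip_width: 0.0856
grasp_force: 0.0
```

>>> apply_moves:
  commands:
    - [0,0,0.5,0]
    - [0,0,0.5,0]
    - [0,0,0.5,0]
    - [0,0,0.5,0]
    - [0,0,0.5,0]

```text
clock: 22.8
eef_pos: [0.455, 0.3814, 0.0412]
tool_rot: [0.074, 0.834, -0.049, 0.545]
ft_force: [-0.2, 0.3, 0.6]
grip_width: 0.0854
grasp_force: 0.0
```

>>> apply_moves:
  commands:
    - [0,0,0,0]
    - [0,0,0,0]
    - [0,0,0,0]
    - [0,0,0,0]
    - [0,0,0,0]
  claw: 1

```text
clock: 23.22
eef_pos: [0.4542, 0.3818, 0.0411]
tool_rot: [0.074, 0.834, -0.049, 0.545]
ft_force: [0.6, -1.0, 3.2]
grip_width: 0.0545
grasp_force: 63.3
```

>>> apply_moves:
  commands:
    - [0,0,0,0]
    - [0,0,0,0]
    - [0,0,0,0]
    - [0,0,0,0]
    - [0,0,0,0]

```text
clock: 23.63
eef_pos: [0.4542, 0.3818, 0.041]
tool_rot: [0.074, 0.834, -0.049, 0.545]
ft_force: [-1.1, 0.5, 5.9]
grip_width: 0.0545
grasp_force: 63.5
```

```bash
python3 st.py
```

```text
t 23.63 q [ 1.133  0.698 -0.624 -0.281 -1.088  0.985] p [0.4542 0.3818 0.041 ] F [-1.1  0.5  5.9] w 0.0545 63.5
[[-0.394, 0.178, 0.902], [0.07, 0.984, -0.163], [-0.916, -0.001, -0.4]]
```

```bash
python3 - <<'E'
from h import *
c=dict(np.load('pics/t1.npz'));
k=[ray(c,u,v,.012) for u,v in[(257.7,175),(331.7,178.3),(255,223.3),(331,226)]];print(np.round(k,3).tolist(),np.mean(k,0))
P=Plan(); P.to(P.p+[0,0,.2]).show(); P.to(grasp([.56,-.225],.26)).show()
E
```

```text
[[0.644, -0.002, 0.012], [0.635, -0.276, 0.012], [0.464, 0.005, 0.012], [0.459, -0.27, 0.012]] [ 0.55044017 -0.13558187  0.012     ]
[[-0.92, 0, -0.4, 0], [-0.91, 0, -0.4, 0], [-0.92, 0, -0.4, 0], [-0.92, -0.01, -0.4, 0], [-0.91, 0, -0.4, 0]]
[[-0.92, 0, -0.4, 0], [-0.91, 0, -0.4, 0], [-0.92, 0, -0.4, 0], [-0.92, 0, -0.4, 0], [-0.91, 0, -0.4, 0]]
end [0.454 0.382 0.241]
[[-0.16, -0.93, 0.3, 0], [-0.17, -0.94, 0.29, 0], [-0.16, -0.93, 0.3, 0], [-0.16, -0.93, 0.3, 0], [-0.17, -0.94, 0.29, 0]]
[[-0.16, -0.93, 0.3, 0], [-0.17, -0.93, 0.29, 0], [-0.16, -0.93, 0.3, 0], [-0.16, -0.94, 0.3, 0], [-0.17, -0.93, 0.29, 0]]
[[-0.16, -0.93, 0.3, 0], [-0.16, -0.94, 0.3, 0], [-0.17, -0.93, 0.29, 0], [-0.16, -0.93, 0.3, 0], [-0.17, -0.94, 0.3, 0]]
[[-0.16, -0.93, 0.29, 0], [-0.16, -0.93, 0.3, 0], [-0.17, -0.94, 0.3, 0], [-0.16, -0.93, 0.29, 0], [-0.16, -0.93, 0.3, 0]]
[[-0.17, -0.94, 0.29, 0], [-0.16, -0.93, 0.3, 0], [-0.17, -0.93, 0.3, 0], [-0.16, -0.93, 0.29, 0], [-0.16, -0.94, 0.3, 0]]
[[-0.17, -0.93, 0.3, 0], [-0.16, -0.93, 0.29, 0], [-0.16, -0.94, 0.3, 0], [-0.17, -0.93, 0.3, 0], [-0.16, -0.93, 0.29, 0]]
[[-0.16, -0.94, 0.3, 0], [0, 0, 0, 0], [0, 0, 0, 0], [0, 0, 0, 0], [0, 0, 0, 0]]
end [ 0.557 -0.225  0.261]
```

>>> apply_moves:
  commands:
    - [-0.46,0,-0.2,0]
    - [-0.91,0,-0.4,0]
    - [-0.92,0,-0.4,0]
    - [-0.92,0,-0.4,0]
    - [-0.91,0,-0.4,0]

```text
clock: 24.05
eef_pos: [0.4534, 0.3812, 0.1293]
tool_rot: [0.072, 0.835, -0.05, 0.543]
ft_force: [0.0, 0.0, -2.5]
grip_width: 0.0543
grasp_force: 63.6
```

>>> apply_moves:
  commands:
    - [-0.92,0,-0.4,0]
    - [-0.91,0,-0.4,0]
    - [-0.92,0,-0.4,0]
    - [-0.92,0,-0.4,0]
    - [-0.91,0,-0.4,0]

```text
clock: 24.47
eef_pos: [0.4537, 0.3813, 0.2294]
tool_rot: [0.072, 0.835, -0.05, 0.543]
ft_force: [0.1, 1.6, -2.5]
grip_width: 0.0547
grasp_force: 63.6
```

```bash
python3 st.py
```

```text
t 24.47 q [ 1.132  0.304 -0.515  0.227 -1.083  0.983] p [0.4537 0.3813 0.2294] F [ 0.1  1.6 -2.5] w 0.0547 63.6
[[-0.4, 0.175, 0.9], [0.066, 0.985, -0.163], [-0.914, -0.006, -0.405]]
```

>>> apply_moves:
  commands:
    - [-0.17,-0.94,0.3,0]
    - [-0.17,-0.94,0.3,0]
    - [-0.17,-0.94,0.3,0]
    - [-0.17,-0.94,0.3,0]
    - [-0.17,-0.94,0.3,0]

```text
clock: 24.88
eef_pos: [0.4708, 0.282, 0.2322]
tool_rot: [0.072, 0.835, -0.05, 0.543]
ft_force: [0.2, -0.0, -2.4]
grip_width: 0.0545
grasp_force: 63.6
```

>>> apply_moves:
  commands:
    - [-0.17,-0.94,0.3,0]
    - [-0.17,-0.94,0.3,0]
    - [-0.17,-0.94,0.3,0]
    - [-0.17,-0.94,0.3,0]
    - [-0.17,-0.94,0.3,0]

```text
clock: 25.3
eef_pos: [0.4877, 0.1835, 0.2358]
tool_rot: [0.072, 0.835, -0.05, 0.543]
ft_force: [0.1, 0.8, -2.5]
grip_width: 0.0544
grasp_force: 63.6
```

>>> apply_moves:
  commands:
    - [-0.17,-0.94,0.3,0]
    - [-0.17,-0.94,0.3,0]
    - [-0.17,-0.94,0.3,0]
    - [-0.17,-0.94,0.3,0]
    - [-0.17,-0.94,0.3,0]

```text
clock: 25.72
eef_pos: [0.5045, 0.0852, 0.2393]
tool_rot: [0.072, 0.835, -0.05, 0.543]
ft_force: [-0.3, -0.2, -2.5]
grip_width: 0.0548
grasp_force: 63.6
```

>>> apply_moves:
  commands:
    - [-0.17,-0.94,0.3,0]
    - [-0.17,-0.94,0.3,0]
    - [-0.17,-0.94,0.3,0]
    - [-0.17,-0.94,0.3,0]
    - [-0.17,-0.94,0.3,0]

```text
clock: 26.13
eef_pos: [0.5233, -0.0127, 0.2448]
tool_rot: [0.073, 0.835, -0.05, 0.543]
ft_force: [0.0, 0.2, -3.4]
grip_width: 0.0548
grasp_force: 63.6
```

>>> apply_moves:
  commands:
    - [-0.17,-0.94,0.3,0]
    - [-0.17,-0.94,0.3,0]
    - [-0.17,-0.94,0.3,0]
    - [-0.17,-0.94,0.3,0]
    - [-0.17,-0.94,0.3,0]

```text
clock: 26.55
eef_pos: [0.5393, -0.1111, 0.2469]
tool_rot: [0.074, 0.836, -0.049, 0.542]
ft_force: [0.5, -0.0, -3.6]
grip_width: 0.0543
grasp_force: 63.6
```

>>> apply_moves:
  commands:
    - [-0.17,-0.94,0.3,0]
    - [-0.17,-0.94,0.3,0]
    - [-0.17,-0.94,0.3,0]
    - [-0.17,-0.94,0.3,0]
    - [-0.17,-0.94,0.3,0]

```text
clock: 26.97
eef_pos: [0.5566, -0.2094, 0.2507]
tool_rot: [0.074, 0.836, -0.049, 0.542]
ft_force: [-0.1, 0.5, -2.4]
grip_width: 0.0546
grasp_force: 63.6
```

```bash
python3 st.py
```

```text
t 26.97 q [-0.495  0.069 -0.928 -0.557  0.288 -0.134] p [ 0.5566 -0.2094  0.2507] F [-0.1  0.5 -2.4] w 0.0546 63.6
[[-0.402, 0.177, 0.899], [0.071, 0.984, -0.162], [-0.913, -0.001, -0.408]]
```

>>> apply_moves:
  commands:
    - [0,0,0,0.107]
    - [0,0,0,0.107]
    - [0,0,0,0.107]
    - [0,0,0,0.107]
    - [0,0,0,0.107]

```text
clock: 27.38
eef_pos: [0.5565, -0.2084, 0.2505]
tool_rot: [0.305, 0.782, 0.104, 0.534]
ft_force: [0.4, -0.2, -2.4]
grip_width: 0.0544
grasp_force: 63.9
```

>>> apply_moves:
  commands:
    - [0,0,0,0.107]
    - [0,0,0,0.107]
    - [0,0,0,0.107]
    - [0,0,0,0.107]
    - [0,0,0,0.107]

```text
clock: 27.8
eef_pos: [0.5566, -0.2082, 0.2506]
tool_rot: [0.509, 0.667, 0.248, 0.484]
ft_force: [-0.3, -0.5, -3.1]
grip_width: 0.0547
grasp_force: 63.9
```

>>> apply_moves:
  commands:
    - [0,0,0,0.107]
    - [0,0,0,0.107]
    - [0,0,0,0.107]
    - [0,0,0,0.107]
    - [0,0,0,0.107]

```text
clock: 28.22
eef_pos: [0.5566, -0.2082, 0.2505]
tool_rot: [0.673, 0.501, 0.372, 0.397]
ft_force: [-0.4, 0.0, -2.9]
grip_width: 0.0544
grasp_force: 63.9
```

>>> apply_moves:
  commands:
    - [0,0,0,0.107]
    - [0,0,0,0.107]
    - [0,0,0,0.107]
    - [0,0,0,0.107]
    - [0,0,0,0.107]

```text
clock: 28.63
eef_pos: [0.5566, -0.2082, 0.2505]
tool_rot: [0.786, 0.295, 0.467, 0.278]
ft_force: [0.3, 0.7, -3.1]
grip_width: 0.0544
grasp_force: 63.9
```

>>> apply_moves:
  commands:
    - [0,0,0,0.107]
    - [0,0,0,0.107]
    - [0,0,0,0.107]
    - [0,0,0,0.107]
    - [0,0,0,0.107]

```text
clock: 29.05
eef_pos: [0.5566, -0.2082, 0.2505]
tool_rot: [0.836, 0.066, 0.526, 0.138]
ft_force: [0.4, 0.2, -2.2]
grip_width: 0.0546
grasp_force: 64.0
```

>>> apply_moves:
  commands:
    - [0,0,0,0]
    - [0,0,0,0]
    - [0,0,0,0]
    - [0,0,0,0]
    - [0,0,0,0]

```text
clock: 29.47
eef_pos: [0.5578, -0.2092, 0.2526]
tool_rot: [0.835, 0.069, 0.527, 0.141]
ft_force: [0.6, 0.2, -3.4]
grip_width: 0.0543
grasp_force: 64.0
```

```bash
python3 st.py;  python3 - <<'E'
from h import *
b=shot('scene','s2')['image'][130:310,130:330];a=shot('top','t3')['image'][120:270,125:385]
cv2.imwrite('pics/m2.png',np.hstack([cv2.resize(b,(360,324)),cv2.resize(a,(440,324))]))
E
```

```text
t 29.47 q [-0.492  0.068 -0.927 -0.561  0.286  2.667] p [ 0.5578 -0.2092  0.2526] F [ 0.6  0.2 -3.4] w 0.0543 64.0
[[0.434, -0.034, 0.9], [0.264, -0.951, -0.163], [0.861, 0.309, -0.404]]
```

View pics/m2.png

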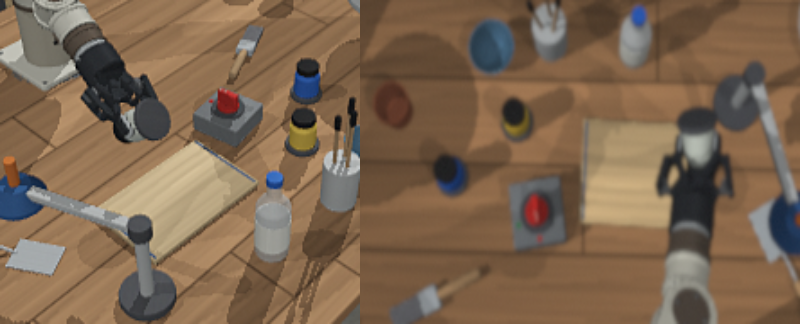

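The white jar is inverted with its cap about 38° below level. I'll roll it back and place it.

>>> apply_moves:
  commands:
    - [0,0,0,-0.107]
    - [0,0,0,-0.107]
    - [0,0,0,-0.107]
    - [0,0,0,-0.107]
    - [0,0,0,-0.107]

```text
clock: 29.98
eef_pos: [0.558, -0.2094, 0.2528]
tool_rot: [0.782, 0.299, 0.467, 0.283]
ft_force: [-0.1, -0.9, -2.2]
grip_width: 0.0545
grasp_force: 64.0
```

>>> apply_moves:
  commands:
    - [0,0,0,-0.107]
    - [0,0,0,-0.107]
    - [0,0,0,-0.107]
    - [0,0,0,-0.107]
    - [0,0,0,-0.107]

```text
clock: 30.4
eef_pos: [0.558, -0.2094, 0.2529]
tool_rot: [0.669, 0.504, 0.371, 0.401]
ft_force: [0.3, -0.5, -2.9]
grip_width: 0.0545
grasp_force: 64.0
```

>>> apply_moves:
  commands:
    - [0,0,0,-0.107]
    - [0,0,0,-0.107]
    - [0,0,0,-0.107]
    - [0,0,0,-0.107]
    - [0,0,0,-0.107]

```text
clock: 30.82
eef_pos: [0.558, -0.2094, 0.2529]
tool_rot: [0.504, 0.669, 0.245, 0.488]
ft_force: [-0.3, 0.0, -2.6]
grip_width: 0.0546
grasp_force: 63.9
```

>>> apply_moves:
  commands:
    - [0,0,0,-0.107]
    - [0,0,0,-0.107]
    - [0,0,0,-0.107]
    - [0,0,0,-0.107]
    - [0,0,0,-0.107]

```text
clock: 31.23
eef_pos: [0.558, -0.2094, 0.2528]
tool_rot: [0.299, 0.782, 0.101, 0.537]
ft_force: [-0.4, -0.3, -2.9]
grip_width: 0.0543
grasp_force: 63.9
```

>>> apply_moves:
  commands:
    - [0,0,0,-0.107]
    - [0,0,0,-0.107]
    - [0,0,0,-0.107]
    - [0,0,0,-0.107]
    - [0,0,0,-0.107]

```text
clock: 31.65
eef_pos: [0.558, -0.2094, 0.2528]
tool_rot: [0.071, 0.835, -0.051, 0.544]
ft_force: [0.7, 0.9, -4.4]
grip_width: 0.0544
grasp_force: 63.9
```

>>> apply_moves:
  commands:
    - [0,0,0,0]
    - [0,0,0,0]
    - [0,0,0,0]
    - [0,0,0,0]
    - [0,0,0,0]

```text
clock: 32.07
eef_pos: [0.558, -0.2094, 0.2529]
tool_rot: [0.074, 0.834, -0.05, 0.544]
ft_force: [-0.0, -0.2, -2.7]
grip_width: 0.0544
grasp_force: 63.9
```

```bash
python3 st.py;  python3 - <<'E'
from h import *
P=Plan(); P.to([.557,-.226,.10]).show();P.to([.557,-.226,.054],n=5).show()
E
```

```text
t 32.07 q [-0.492  0.068 -0.927 -0.561  0.286 -0.132] p [ 0.558  -0.2094  0.2529] F [-0.  -0.2 -2.7] w 0.0544 63.9
[[-0.397, 0.178, 0.9], [0.07, 0.984, -0.163], [-0.915, -0.002, -0.403]]
[[0.87, -0.1, 0.4, 0], [0.87, -0.1, 0.39, 0], [0.87, -0.1, 0.4, 0], [0.87, -0.11, 0.4, 0], [0.87, -0.1, 0.39, 0]]
[[0.87, -0.1, 0.4, 0], [0.87, -0.1, 0.4, 0], [0.87, -0.1, 0.39, 0], [0, 0, 0, 0], [0, 0, 0, 0]]
end [ 0.557 -0.226  0.1  ]
[[0.42, 0, 0.19, 0], [0.42, 0, 0.18, 0], [0.42, 0, 0.19, 0], [0.42, 0, 0.18, 0], [0.42, 0, 0.19, 0]]
end [ 0.557 -0.226  0.054]
```

>>> apply_moves:
  commands:
    - [0.87,-0.1,0.4,0]
    - [0.87,-0.1,0.39,0]
    - [0.87,-0.1,0.4,0]
    - [0.87,-0.11,0.4,0]
    - [0.87,-0.1,0.39,0]

```text
clock: 32.48
eef_pos: [0.5576, -0.2202, 0.1571]
tool_rot: [0.074, 0.834, -0.05, 0.545]
ft_force: [1.2, 0.7, -2.6]
grip_width: 0.0544
grasp_force: 64.0
```

>>> apply_moves:
  commands:
    - [0.87,-0.1,0.4,0]
    - [0.87,-0.1,0.4,0]
    - [0.87,-0.1,0.39,0]
    - [0,0,0,0]
    - [0,0,0,0]

```text
clock: 32.9
eef_pos: [0.5567, -0.226, 0.0981]
tool_rot: [0.074, 0.835, -0.049, 0.543]
ft_force: [-0.1, 0.3, -2.3]
grip_width: 0.0544
grasp_force: 64.1
```

```bash
python3 st.py
```

```text
t 32.9 q [-0.536  0.603 -1.035 -1.196  0.325 -0.152] p [ 0.5567 -0.226   0.0981] F [-0.1  0.3 -2.3] w 0.0544 64.1
[[-0.4, 0.178, 0.899], [0.071, 0.984, -0.163], [-0.914, -0.001, -0.406]]
```

>>> apply_moves:
  commands:
    - [0.42,0,0.19,0]
    - [0.42,0,0.18,0]
    - [0.42,0,0.19,0]
    - [0.42,0,0.18,0]
    - [0.3,0,0.13,0]

```text
clock: 33.32
eef_pos: [0.558, -0.2267, 0.059]
tool_rot: [0.073, 0.833, -0.051, 0.546]
ft_force: [0.4, 0.4, -3.0]
grip_width: 0.0547
grasp_force: 64.1
```

>>> apply_moves:
  commands:
    - [0,0,0,0]
    - [0,0,0,0]
    - [0,0,0,0]
    - [0,0,0,0]
    - [0,0,0,0]

```text
clock: 33.73
eef_pos: [0.5571, -0.2264, 0.0577]
tool_rot: [0.074, 0.834, -0.05, 0.545]
ft_force: [-0.4, 0.8, -2.2]
grip_width: 0.0546
grasp_force: 64.1
```

```bash
python3 st.py
```

```text
t 33.73 q [-0.536  0.764 -1.033 -1.359  0.325 -0.152] p [ 0.5571 -0.2264  0.0577] F [-0.4  0.8 -2.2] w 0.0546 64.1
[[-0.396, 0.177, 0.901], [0.068, 0.984, -0.164], [-0.916, -0.003, -0.402]]
```

Down another 4 mm in small steps, watching the contact force.

>>> apply_moves:
  commands:
    - [0.05,0,0.02,0]
    - [0.05,0,0.02,0]
    - [0.05,0,0.02,0]
    - [0.02,0,0.01,0]
    - [0,0,0,0]

```text
clock: 34.15
eef_pos: [0.5568, -0.2263, 0.0532]
tool_rot: [0.074, 0.834, -0.05, 0.544]
ft_force: [-1.2, 0.5, -0.4]
grip_width: 0.0548
grasp_force: 64.2
```

>>> apply_moves:
  commands:
    - [0.03,0,0.01,0]
    - [0.02,0,0.01,0]
    - [0,0,0,0]
    - [0,0,0,0]
    - [0,0,0,0]

```text
clock: 34.57
eef_pos: [0.5571, -0.2264, 0.0531]
tool_rot: [0.073, 0.834, -0.05, 0.545]
ft_force: [-3.3, 1.4, 4.5]
grip_width: 0.0542
grasp_force: 64.7
```

>>> apply_moves:
  commands:
    - [0,0,0,0]
    - [0,0,0,0]
    - [0,0,0,0]
    - [0,0,0,0]
    - [0,0,0,0]
  claw: 0.1

```text
clock: 34.98
eef_pos: [0.5568, -0.2263, 0.0518]
tool_rot: [0.074, 0.834, -0.05, 0.544]
ft_force: [0.3, 0.2, -0.1]
grip_width: 0.077
grasp_force: 0.0
```

>>> apply_moves:
  commands:
    - [0,0,-0.6,0]
    - [0,0,-0.8,0]
    - [0,0,-1,0]
    - [0,0,-1,0]
    - [0,0,-1,0]

```text
clock: 35.4
eef_pos: [0.5155, -0.2408, 0.0874]
tool_rot: [0.069, 0.841, -0.041, 0.536]
ft_force: [0.5, -0.5, -0.1]
grip_width: 0.077
grasp_force: 0.0
```

>>> apply_moves:
  commands:
    - [-0.9,0,-0.6,0]
    - [-0.9,0,-0.6,0]
    - [-0.9,0,-0.6,0]
    - [-0.9,0,-0.6,0]
    - [-0.9,0,-0.6,0]

```text
clock: 35.82
eef_pos: [0.4992, -0.2388, 0.1954]
tool_rot: [0.069, 0.841, -0.041, 0.536]
ft_force: [0.2, -0.1, 0.8]
grip_width: 0.0767
grasp_force: 0.0
```

```bash
python3 st.py; python3 - <<'E'
from h import *
c=shot('top','t4');d=shot('scene','s4')
print(caps(c,dict(b=(175,198),y=(215.5,171.5)),55))
a=np.load('pics/t2.npz')['image'].astype(int)
for n,u,v in [('b',178,201),('y',217,175)]: print(n,np.abs(a[v-12:v+12,u-12:u+12]-c['image'][v-12:v+12,u-12:u+12]).max())
cv2.imwrite('pics/m3.png',np.hstack([cv2.resize(d['image'][150:310,170:340],(340,320)),cv2.resize(c['image'][120:270,125:385],(450,320))]))
from h import grasp
P=Plan(); J=[.6405,.1495]
P.to(grasp(J,.12,.16)).show(); P.to(grasp(J,.038,.12)).show();P.to(grasp(J,.038,0)).show()
E
```

```text
t 35.82 q [-0.676  0.172 -1.045 -0.725  0.464 -0.23 ] p [ 0.4992 -0.2388  0.1954] F [ 0.2 -0.1  0.8] w 0.0767 0.0
[[-0.416, 0.161, 0.895], [0.073, 0.987, -0.144], [-0.906, 0.005, -0.423]]
{'b': (np.float64(174.97744360902254), np.float64(197.6624895572264), np.int32(130), array([0.5412, 0.2854, 0.085 ])), 'y': (np.float64(215.3943109367337), np.float64(171.52770966159883), np.int32(111), array([0.6373, 0.1474, 0.085 ]))}
b 39
y 6
[[0.09, 0.92, -0.14, 0], [0.1, 0.93, -0.14, 0], [0.09, 0.92, -0.14, 0], [0.1, 0.93, -0.14, 0], [0.09, 0.92, -0.14, 0]]
[[0.09, 0.93, -0.13, 0], [0.1, 0.92, -0.14, 0], [0.09, 0.93, -0.14, 0], [0.1, 0.92, -0.14, 0], [0.09, 0.93, -0.14, 0]]
[[0.09, 0.92, -0.14, 0], [0.1, 0.92, -0.14, 0], [0.09, 0.93, -0.14, 0], [0.1, 0.92, -0.14, 0], [0.09, 0.93, -0.14, 0]]
[[0.09, 0.92, -0.13, 0], [0.1, 0.93, -0.14, 0], [0.09, 0.92, -0.14, 0], [0.1, 0.93, -0.14, 0], [0.09, 0.92, -0.14, 0]]
[[0.1, 0.93, -0.14, 0], [0.09, 0.92, -0.14, 0], [0, 0, 0, 0], [0, 0, 0, 0], [0, 0, 0, 0]]
end [0.494 0.173 0.188]
[[0.93, 0, 0.93, 0], [0.93, 0, 0.92, 0], [0.94, 0, 0.93, 0], [0.93, 0, 0.92, 0], [0, 0, 0, 0]]
end [0.53  0.168 0.089]
[[0, 0, 0.86, 0], [0, 0, 0.86, 0], [0, 0, 0.85, 0], [0, 0, 0.86, 0], [0, 0, 0.86, 0]]
[[0, 0, 0.86, 0], [0, 0, 0.85, 0], [0, 0, 0, 0], [0, 0, 0, 0], [0, 0, 0, 0]]
end [0.638 0.15  0.039]
```

View pics/m3.png

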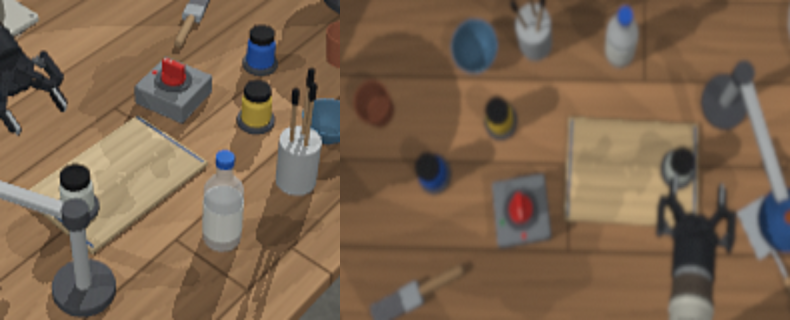

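White stands upright on the board. Retracting low and close to the base hit the q3 limit, so I'll keep retreats short and go up. Now yellow, with a shorter standoff.

```bash
python3 - <<'E'
from h import *
P=Plan(); J=[.6405,.1495]
P.to(grasp(J,.10,.10)).show(); P.to(grasp(J,.038,.09)).show();P.to(grasp(J,.038,0),n=5).show()
E
```

```text
[[0.14, 0.92, 0.02, 0], [0.13, 0.93, 0.01, 0], [0.14, 0.92, 0.02, 0], [0.13, 0.93, 0.01, 0], [0.14, 0.92, 0.02, 0]]
[[0.13, 0.93, 0.02, 0], [0.14, 0.92, 0.01, 0], [0.13, 0.93, 0.02, 0], [0.14, 0.92, 0.02, 0], [0.13, 0.93, 0.01, 0]]
[[0.14, 0.92, 0.02, 0], [0.13, 0.92, 0.01, 0], [0.14, 0.93, 0.02, 0], [0.14, 0.92, 0.02, 0], [0.13, 0.93, 0.01, 0]]
[[0.14, 0.92, 0.02, 0], [0.13, 0.93, 0.02, 0], [0.14, 0.92, 0.01, 0], [0.13, 0.93, 0.02, 0], [0.14, 0.92, 0.01, 0]]
[[0.13, 0.92, 0.02, 0], [0.14, 0.93, 0.02, 0], [0, 0, 0, 0], [0, 0, 0, 0], [0, 0, 0, 0]]
end [0.548 0.165 0.143]
[[0.94, 0, 0.59, 0], [0.94, 0, 0.6, 0], [0.94, 0, 0.59, 0], [0, 0, 0, 0], [0, 0, 0, 0]]
end [0.557 0.163 0.077]
[[0, 0, 0.9, 0], [0, 0, 0.9, 0], [0, 0, 0.9, 0], [0, 0, 0.9, 0], [0, 0, 0.9, 0]]
end [0.638 0.15  0.039]
```

>>> apply_moves:
  commands:
    - [0.14,0.92,0.1,0]
    - [0.14,0.92,0.1,0]
    - [0.14,0.92,0.1,0]
    - [0.14,0.92,0.1,0]
    - [0.14,0.92,0.1,0]
  claw: 0

```text
clock: 36.33
eef_pos: [0.5311, -0.1555, 0.1855]
tool_rot: [0.069, 0.845, -0.039, 0.529]
ft_force: [0.2, -0.5, -0.2]
grip_width: 0.0856
grasp_force: 0.0
```

>>> apply_moves:
  commands:
    - [0.14,0.92,0.02,0]
    - [0.14,0.92,0.02,0]
    - [0.14,0.92,0.02,0]
    - [0.14,0.92,0.02,0]
    - [0.14,0.92,0.02,0]

```text
clock: 36.75
eef_pos: [0.553, -0.0669, 0.1794]
tool_rot: [0.068, 0.848, -0.038, 0.524]
ft_force: [0.6, 0.1, -0.7]
grip_width: 0.0854
grasp_force: 0.0
```

>>> apply_moves:
  commands:
    - [0.14,0.92,0.02,0]
    - [0.14,0.92,0.02,0]
    - [0.14,0.92,0.02,0]
    - [0.14,0.92,0.02,0]
    - [0.14,0.92,0.02,0]

```text
clock: 37.17
eef_pos: [0.5625, 0.0248, 0.1662]
tool_rot: [0.068, 0.848, -0.038, 0.524]
ft_force: [0.0, -0.1, 0.0]
grip_width: 0.0852
grasp_force: 0.0
```

>>> apply_moves:
  commands:
    - [0.14,0.92,0.02,0]
    - [0.14,0.92,0.02,0]
    - [0.14,0.92,0.02,0]
    - [0.14,0.92,0.02,0]
    - [0.14,0.92,0.02,0]

```text
clock: 37.58
eef_pos: [0.5724, 0.1164, 0.1533]
tool_rot: [0.068, 0.848, -0.038, 0.524]
ft_force: [0.2, -0.2, 0.0]
grip_width: 0.0847
grasp_force: 0.0
```

```bash
python3 st.py; python3 - <<'E'
from h import *
P=Plan(); J=[.6405,.1495]
P.to(grasp(J,.10,.10)).show(); P.to(grasp(J,.038,.09)).show();P.to(grasp(J,.038,0),n=5).show()
E
```

```text
t 37.58 q [ 0.446  0.331 -0.971 -0.756 -0.528  0.303] p [0.5724 0.1164 0.1533] F [ 0.2 -0.2  0. ] w 0.0847 0.0
[[-0.442, 0.155, 0.884], [0.075, 0.988, -0.136], [-0.894, 0.006, -0.448]]
[[0.33, 0.72, -0.39, 0], [0.34, 0.71, -0.39, 0], [0.33, 0.72, -0.39, 0], [0, 0, 0, 0], [0, 0, 0, 0]]
end [0.55  0.164 0.146]
[[0.92, -0.01, 0.63, 0], [0.93, 0, 0.63, 0], [0.92, -0.01, 0.63, 0], [0, 0, 0, 0], [0, 0, 0, 0]]
end [0.558 0.162 0.08 ]
[[0, 0, 0.9, 0], [0, 0, 0.9, 0], [0, 0, 0.9, 0], [0, 0, 0.9, 0], [0, 0, 0.9, 0]]
end [0.638 0.15  0.039]
```

>>> apply_moves:
  commands:
    - [0.33,0.72,-0.39,0]
    - [0.34,0.71,-0.39,0]
    - [0.33,0.72,-0.39,0]
    - [0,0,0,0]
    - [0,0,0,0]

```text
clock: 38.0
eef_pos: [0.5496, 0.1634, 0.1466]
tool_rot: [0.067, 0.848, -0.038, 0.524]
ft_force: [-0.6, -0.6, 0.1]
grip_width: 0.0852
grasp_force: 0.0
```

>>> apply_moves:
  commands:
    - [0.92,-0.01,0.63,0]
    - [0.93,0,0.63,0]
    - [0.92,-0.01,0.63,0]
    - [0,0,0,0]
    - [0,0,0,0]

```text
clock: 38.42
eef_pos: [0.5595, 0.1601, 0.0796]
tool_rot: [0.069, 0.848, -0.039, 0.524]
ft_force: [2.4, -1.3, -1.2]
grip_width: 0.0855
grasp_force: 0.0
```

```bash
python3 st.py; python3 - <<'E'
from h import *
J=[.6405,.1495]; P=Plan();P.to(grasp(J,.038,0),n=5).show()
a=shot('wrist','w2')['image'];b=shot('scene','s5')['image'][130:290,200:360]
cv2.imwrite('pics/m4.png',np.hstack([cv2.resize(a,(440,330)),cv2.resize(b,(330,330))]))
E
```

```text
t 38.42 q [ 0.569  0.58  -0.974 -0.965 -0.634  0.384] p [0.5595 0.1601 0.0796] F [ 2.4 -1.3 -1.2] w 0.0855 0.0
[[-0.442, 0.157, 0.883], [0.075, 0.988, -0.138], [-0.894, 0.005, -0.448]]
[[0.01, 0.02, 0.89, 0], [0, 0.02, 0.88, 0], [0.01, 0.02, 0.89, 0], [0, 0.02, 0.88, 0], [0.01, 0.02, 0.89, 0]]
end [0.638 0.15  0.039]
```

View pics/m4.png

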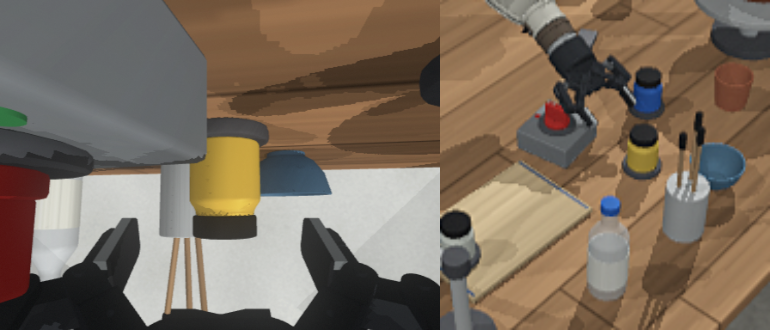

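>>> apply_moves:
  commands:
    - [0,0.03,0.89,0]
    - [0,0.02,0.88,0]
    - [0.01,0.02,0.89,0]
    - [0,0.02,0.88,0]
    - [0.01,0.02,0.89,0]

```text
clock: 38.93
eef_pos: [0.6382, 0.1509, 0.0422]
tool_rot: [0.068, 0.848, -0.038, 0.525]
ft_force: [0.6, 1.3, 0.2]
grip_width: 0.0854
grasp_force: 0.0
```

>>> apply_moves:
  commands:
    - [0,0,0,0]
    - [0,0,0,0]
    - [0,0,0,0]
    - [0,0,0,0]
    - [0,0,0,0]
  claw: 1

```text
clock: 39.35
eef_pos: [0.6369, 0.1512, 0.0422]
tool_rot: [0.068, 0.848, -0.038, 0.525]
ft_force: [-2.2, -2.0, 1.7]
grip_width: 0.0542
grasp_force: 66.1
```

>>> apply_moves:
  commands:
    - [0,0,0,0]
    - [0,0,0,0]
    - [0,0,0,0]
    - [0,0,0,0]
    - [0,0,0,0]

```text
clock: 39.77
eef_pos: [0.6375, 0.1514, 0.0422]
tool_rot: [0.068, 0.847, -0.038, 0.525]
ft_force: [-4.0, -1.3, 5.4]
grip_width: 0.0544
grasp_force: 66.5
```

```bash
python3 st.py
```

```text
t 39.77 q [ 0.454  0.721 -0.819 -0.996 -0.536  0.308] p [0.6375 0.1514 0.0422] F [-4.  -1.3  5.4] w 0.0544 66.5
[[-0.439, 0.156, 0.885], [0.076, 0.988, -0.136], [-0.895, 0.007, -0.446]]
```

```bash
python3 - <<'E'
from h import *
P=Plan(); P.to(P.p+[0,0,.2]).show(); P.to([.57,-.131,.25]).show()
E
```

```text
[[-0.9, 0.01, -0.45, 0], [-0.89, 0, -0.44, 0], [-0.9, 0.01, -0.45, 0], [-0.89, 0.01, -0.44, 0], [-0.9, 0.01, -0.45, 0]]
[[-0.89, 0, -0.44, 0], [-0.9, 0.01, -0.45, 0], [-0.89, 0.01, -0.45, 0], [-0.9, 0.01, -0.44, 0], [-0.89, 0, -0.45, 0]]
end [0.637 0.151 0.242]
[[0, -0.9, -0.08, 0], [0.01, -0.91, -0.07, 0], [0, -0.9, -0.08, 0], [0.01, -0.91, -0.08, 0], [0, -0.9, -0.08, 0]]
[[0, -0.91, -0.07, 0], [0.01, -0.9, -0.08, 0], [0, -0.9, -0.08, 0], [0, -0.91, -0.08, 0], [0.01, -0.9, -0.07, 0]]
[[0, -0.91, -0.08, 0], [0.01, -0.9, -0.08, 0], [0, -0.91, -0.07, 0], [0, -0.9, -0.08, 0], [0.01, -0.91, -0.08, 0]]
[[0, -0.9, -0.08, 0], [0, 0, 0, 0], [0, 0, 0, 0], [0, 0, 0, 0], [0, 0, 0, 0]]
end [ 0.57  -0.131  0.25 ]
```

>>> apply_moves:
  commands:
    - [-0.45,0,-0.22,0]
    - [-0.9,0,-0.45,0]
    - [-0.9,0,-0.45,0]
    - [-0.9,0,-0.45,0]
    - [-0.9,0,-0.45,0]

```text
clock: 40.18
eef_pos: [0.6361, 0.151, 0.1303]
tool_rot: [0.067, 0.849, -0.038, 0.522]
ft_force: [-0.5, 0.3, -3.2]
grip_width: 0.0542
grasp_force: 65.6
```

>>> apply_moves:
  commands:
    - [-0.9,0,-0.45,0]
    - [-0.9,0,-0.45,0]
    - [-0.9,0,-0.45,0]
    - [-0.9,0,-0.45,0]
    - [-0.9,0,-0.45,0]

```text
clock: 40.6
eef_pos: [0.6358, 0.1502, 0.2309]
tool_rot: [0.067, 0.849, -0.038, 0.522]
ft_force: [0.4, 0.7, -3.4]
grip_width: 0.0544
grasp_force: 65.6
```

>>> apply_moves:
  commands:
    - [0,-0.9,-0.08,0]
    - [0,-0.91,-0.08,0]
    - [0,-0.9,-0.08,0]
    - [0,-0.91,-0.08,0]
    - [0,-0.9,-0.08,0]

```text
clock: 41.02
eef_pos: [0.6144, 0.0616, 0.2328]
tool_rot: [0.067, 0.849, -0.038, 0.522]
ft_force: [-0.3, 0.5, -3.1]
grip_width: 0.0542
grasp_force: 65.7
```

>>> apply_moves:
  commands:
    - [0,-0.9,-0.08,0]
    - [0,-0.91,-0.08,0]
    - [0,-0.9,-0.08,0]
    - [0,-0.91,-0.08,0]
    - [0,-0.9,-0.08,0]

```text
clock: 41.43
eef_pos: [0.5933, -0.0264, 0.2356]
tool_rot: [0.067, 0.849, -0.037, 0.522]
ft_force: [-0.6, -1.3, -3.6]
grip_width: 0.0541
grasp_force: 65.7
```

>>> apply_moves:
  commands:
    - [0,-0.9,-0.08,0]
    - [0,-0.91,-0.08,0]
    - [0,-0.9,-0.08,0]
    - [0,-0.91,-0.08,0]
    - [0,-0.9,-0.08,0]

```text
clock: 41.85
eef_pos: [0.5722, -0.1144, 0.2386]
tool_rot: [0.068, 0.849, -0.037, 0.522]
ft_force: [-0.1, -1.1, -3.4]
grip_width: 0.0543
grasp_force: 65.7
```

>>> apply_moves:
  commands:
    - [0,-0.9,-0.08,0]
    - [0,0,0,0.107]
    - [0,0,0,0.107]
    - [0,0,0,0.107]
    - [0,0,0,0.107]

```text
clock: 42.27
eef_pos: [0.5683, -0.1315, 0.2391]
tool_rot: [0.258, 0.812, 0.081, 0.517]
ft_force: [0.8, -0.4, -3.6]
grip_width: 0.0545
grasp_force: 65.7
```

>>> apply_moves:
  commands:
    - [0,0,0,0.107]
    - [0,0,0,0.107]
    - [0,0,0,0.107]
    - [0,0,0,0.107]
    - [0,0,0,0.107]

```text
clock: 42.68
eef_pos: [0.5683, -0.1311, 0.239]
tool_rot: [0.472, 0.709, 0.221, 0.474]
ft_force: [0.1, 0.9, -4.1]
grip_width: 0.0541
grasp_force: 65.7
```

>>> apply_moves:
  commands:
    - [0,0,0,0.107]
    - [0,0,0,0.107]
    - [0,0,0,0.107]
    - [0,0,0,0.107]
    - [0,0,0,0.107]

```text
clock: 43.1
eef_pos: [0.5683, -0.1311, 0.239]
tool_rot: [0.65, 0.551, 0.344, 0.395]
ft_force: [-1.1, -0.7, -4.0]
grip_width: 0.054
grasp_force: 65.7
```

>>> apply_moves:
  commands:
    - [0,0,0,0.107]
    - [0,0,0,0.107]
    - [0,0,0,0.107]
    - [0,0,0,0.107]
    - [0,0,0,0.107]

```text
clock: 43.52
eef_pos: [0.5683, -0.1311, 0.239]
tool_rot: [0.777, 0.35, 0.44, 0.284]
ft_force: [0.4, -0.1, -3.0]
grip_width: 0.0543
grasp_force: 65.7
```

>>> apply_moves:
  commands:
    - [0,0,0,0.107]
    - [0,0,0,0.107]
    - [0,0,0,0.107]
    - [0,0,0,0.107]
    - [0,0,0,0.107]

```text
clock: 43.93
eef_pos: [0.5683, -0.1311, 0.239]
tool_rot: [0.843, 0.122, 0.501, 0.152]
ft_force: [-0.3, 0.3, -3.7]
grip_width: 0.0541
grasp_force: 65.7
```

>>> apply_moves:
  commands:
    - [0,0,0,0.107]
    - [0,0,0,0]
    - [0,0,0,0]
    - [0,0,0,0]
    - [0,0,0,0]

```text
clock: 44.35
eef_pos: [0.5695, -0.1318, 0.2412]
tool_rot: [0.847, 0.077, 0.51, 0.126]
ft_force: [0.3, -0.1, -4.4]
grip_width: 0.0541
grasp_force: 65.7
```

```bash
python3 st.py; python3 - <<'E'
from h import *
R=Ro.from_quat(bot.get_obs()['tool_rot']).as_matrix(); j=np.array([-.895,.007,-.446]); print('jar axis',(R@j).round(3))
E
```

```text
t 44.35 q [-0.284  0.038 -0.942 -0.512  0.119  2.748] p [ 0.5695 -0.1318  0.2412] F [ 0.3 -0.1 -4.4] w 0.0541 65.7
[[0.468, 0.002, 0.884], [0.26, -0.956, -0.135], [0.845, 0.293, -0.448]]
jar axis [-0.813 -0.179 -0.554]
```

>>> apply_moves:
  commands:
    - [0,0,0,-0.107]
    - [0,0,0,-0.107]
    - [0,0,0,-0.107]
    - [0,0,0,-0.107]
    - [0,0,0,-0.107]

```text
clock: 44.77
eef_pos: [0.5697, -0.1319, 0.2417]
tool_rot: [0.792, 0.31, 0.455, 0.264]
ft_force: [0.1, 0.4, -2.9]
grip_width: 0.0541
grasp_force: 65.6
```

>>> apply_moves:
  commands:
    - [0,0,0,-0.107]
    - [0,0,0,-0.107]
    - [0,0,0,-0.107]
    - [0,0,0,-0.107]
    - [0,0,0,-0.107]

```text
clock: 45.18
eef_pos: [0.5697, -0.132, 0.2418]
tool_rot: [0.675, 0.517, 0.364, 0.379]
ft_force: [-0.6, 0.7, -4.1]
grip_width: 0.0544
grasp_force: 65.6
```

>>> apply_moves:
  commands:
    - [0,0,0,-0.107]
    - [0,0,0,-0.107]
    - [0,0,0,-0.107]
    - [0,0,0,-0.107]
    - [0,0,0,-0.107]

```text
clock: 45.6
eef_pos: [0.5697, -0.1319, 0.2418]
tool_rot: [0.506, 0.684, 0.245, 0.465]
ft_force: [0.9, 0.7, -3.4]
grip_width: 0.0543
grasp_force: 65.6
```

>>> apply_moves:
  commands:
    - [0,0,0,-0.107]
    - [0,0,0,-0.107]
    - [0,0,0,-0.107]
    - [0,0,0,-0.107]
    - [0,0,0,-0.107]

```text
clock: 46.02
eef_pos: [0.5697, -0.132, 0.2418]
tool_rot: [0.297, 0.797, 0.107, 0.515]
ft_force: [0.5, 0.1, -2.5]
grip_width: 0.0542
grasp_force: 65.6
```

>>> apply_moves:
  commands:
    - [0,0,0,-0.107]
    - [0,0,0,-0.107]
    - [0,0,0,-0.107]
    - [0,0,0,-0.107]
    - [0,0,0,-0.107]

```text
clock: 46.43
eef_pos: [0.5697, -0.1319, 0.2418]
tool_rot: [0.065, 0.848, -0.039, 0.524]
ft_force: [-0.3, 0.3, -4.1]
grip_width: 0.0544
grasp_force: 65.6
```

>>> apply_moves:
  commands:
    - [0,0,0,0]
    - [0,0,0,0]
    - [0,0,0,0]
    - [0,0,0,0]
    - [0,0,0,0]

```text
clock: 46.85
eef_pos: [0.5698, -0.132, 0.2419]
tool_rot: [0.068, 0.848, -0.038, 0.525]
ft_force: [0.4, 0.2, -3.5]
grip_width: 0.0542
grasp_force: 65.6
```

```bash
python3 st.py; python3 - <<'E'
from h import *
P=Plan(); P.to([.57,-.131,.10]).show();P.to([.57,-.131,.0575],n=5).show()
c=shot('top','t5'); print(caps(c,dict(b=(175,198)),55)); d=shot('scene','s6')
cv2.imwrite('pics/m5.png',np.hstack([cv2.resize(d['image'][130:310,150:330],(340,340)),cv2.resize(c['image'][120:270,125:385],(450,340))]))
E
```

```text
t 46.85 q [-0.285  0.038 -0.941 -0.513  0.118 -0.05 ] p [ 0.5698 -0.132   0.2419] F [ 0.4  0.2 -3.5] w 0.0542 65.6
[[-0.44, 0.156, 0.884], [0.077, 0.988, -0.136], [-0.895, 0.008, -0.447]]
[[0.91, 0, 0.45, 0], [0.9, 0, 0.46, 0], [0.91, 0, 0.45, 0], [0.91, 0, 0.45, 0], [0.91, 0, 0.45, 0]]
[[0.9, 0, 0.46, 0], [0.91, 0, 0.45, 0], [0, 0, 0, 0], [0, 0, 0, 0], [0, 0, 0, 0]]
end [ 0.57  -0.131  0.1  ]
[[0.38, 0, 0.19, 0], [0.38, -0.01, 0.19, 0], [0.38, 0, 0.19, 0], [0.38, -0.01, 0.19, 0], [0.38, 0, 0.19, 0]]
end [ 0.57  -0.131  0.058]
{'b': (np.float64(174.9509513742072), np.float64(197.68668076109935), np.int32(129), array([0.5411, 0.2855, 0.085 ]))}
```

View pics/m5.png

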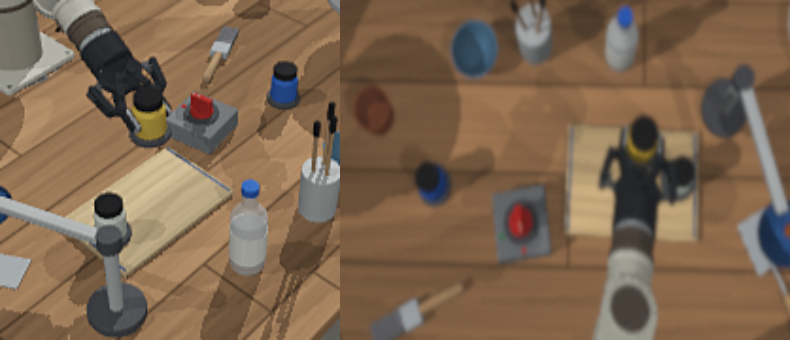

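The yellow jar is upright in the grip, and white is still standing. Lowering yellow.

>>> apply_moves:
  commands:
    - [0.91,0,0.45,0]
    - [0.9,0,0.46,0]
    - [0.91,0,0.45,0]
    - [0.91,0,0.45,0]
    - [0.91,0,0.45,0]

```text
clock: 47.37
eef_pos: [0.5704, -0.1315, 0.1405]
tool_rot: [0.068, 0.847, -0.038, 0.525]
ft_force: [0.4, 0.2, -4.8]
grip_width: 0.0541
grasp_force: 65.7
```

>>> apply_moves:
  commands:
    - [0.9,0,0.46,0]
    - [0.91,0,0.45,0]
    - [0.38,0,0.19,0]
    - [0.38,0,0.19,0]
    - [0.38,0,0.19,0]

```text
clock: 47.78
eef_pos: [0.5708, -0.131, 0.0738]
tool_rot: [0.068, 0.848, -0.038, 0.525]
ft_force: [0.6, -0.2, -3.4]
grip_width: 0.0545
grasp_force: 65.6
```

>>> apply_moves:
  commands:
    - [0.38,0,0.19,0]
    - [0.2,0,0.1,0]
    - [0.1,0,0.05,0]
    - [0,0,0,0]
    - [0,0,0,0]

```text
clock: 48.2
eef_pos: [0.5704, -0.1309, 0.0597]
tool_rot: [0.068, 0.848, -0.038, 0.525]
ft_force: [-1.1, -0.2, -2.8]
grip_width: 0.0543
grasp_force: 65.6
```

>>> apply_moves:
  commands:
    - [0.05,0,0.02,0]
    - [0.05,0,0.02,0]
    - [0,0,0,0]
    - [0,0,0,0]
    - [0,0,0,0]

```text
clock: 48.62
eef_pos: [0.57, -0.1307, 0.0575]
tool_rot: [0.068, 0.848, -0.038, 0.525]
ft_force: [-0.2, 0.5, -4.0]
grip_width: 0.0542
grasp_force: 65.6
```

```bash
python3 st.py
```

```text
t 48.62 q [-0.281  0.721 -1.082 -1.337  0.115 -0.049] p [ 0.57   -0.1307  0.0575] F [-0.2  0.5 -4. ] w 0.0542 65.6
[[-0.44, 0.155, 0.885], [0.076, 0.988, -0.136], [-0.895, 0.007, -0.446]]
```

>>> apply_moves:
  commands:
    - [0.05,0,0.02,0]
    - [0.05,0,0.02,0]
    - [0.05,0,0.02,0]
    - [0,0,0,0]
    - [0,0,0,0]

```text
clock: 49.03
eef_pos: [0.5699, -0.1307, 0.0542]
tool_rot: [0.068, 0.848, -0.038, 0.525]
ft_force: [0.7, -0.0, -2.4]
grip_width: 0.0541
grasp_force: 65.6
```

>>> apply_moves:
  commands:
    - [0.03,0,0.01,0]
    - [0,0,0,0]
    - [0,0,0,0]
    - [0,0,0,0]
    - [0,0,0,0]

```text
clock: 49.45
eef_pos: [0.5699, -0.1307, 0.0541]
tool_rot: [0.068, 0.847, -0.038, 0.525]
ft_force: [-2.4, 1.0, 4.5]
grip_width: 0.0543
grasp_force: 66.2
```

```bash
python3 st.py
```

```text
t 49.45 q [-0.281  0.736 -1.082 -1.354  0.115 -0.049] p [ 0.5699 -0.1307  0.0541] F [-2.4  1.   4.5] w 0.0543 66.2
[[-0.439, 0.155, 0.885], [0.075, 0.988, -0.136], [-0.896, 0.007, -0.445]]
```

>>> apply_moves:
  commands:
    - [0,0,0,0]
    - [0,0,0,0]
    - [0,0,0,0]
    - [0,0,0,0]
    - [0,0,0,0]
  claw: 0.15

```text
clock: 49.87
eef_pos: [0.5696, -0.1307, 0.0533]
tool_rot: [0.068, 0.848, -0.038, 0.525]
ft_force: [-0.3, 0.1, -0.1]
grip_width: 0.0725
grasp_force: 0.0
```

>>> apply_moves:
  commands:
    - [-0.45,0,-0.23,0]
    - [-0.6,0,-0.3,0]
    - [-0.9,0,-0.45,0]
    - [-0.9,0,-0.45,0]
    - [-0.9,0,-0.45,0]

```text
clock: 50.28
eef_pos: [0.5688, -0.1311, 0.1373]
tool_rot: [0.068, 0.848, -0.038, 0.524]
ft_force: [-0.2, 1.0, 0.2]
grip_width: 0.0728
grasp_force: 0.0
```

>>> apply_moves:
  commands:
    - [-0.9,0,-0.45,0]
    - [-0.9,0,-0.45,0]
    - [-0.9,0,-0.45,0]
    - [-0.9,0,-0.45,0]
    - [-0.9,0,-0.45,0]
  claw: 0

```text
clock: 50.7
eef_pos: [0.5685, -0.1317, 0.2387]
tool_rot: [0.068, 0.848, -0.038, 0.524]
ft_force: [0.7, 0.1, -0.5]
grip_width: 0.0854
grasp_force: 0.0
```

```bash
python3 st.py; python3 - <<'E'
from h import *
c=shot('top','t6'); print(caps(c,dict(b=(175,198)),55))
P=Plan(); J=[.5437,.288]; P.to(grasp(J,.12,.11)).show(); P.to(grasp(J,.038,.10)).show();P.to(grasp(J,.038,0),n=5).show()
E
```

```text
t 50.7 q [-0.285  0.044 -0.948 -0.526  0.118 -0.051] p [ 0.5685 -0.1317  0.2387] F [ 0.7  0.1 -0.5] w 0.0854 0.0
[[-0.441, 0.155, 0.884], [0.076, 0.988, -0.136], [-0.894, 0.007, -0.447]]
{'b': (np.float64(174.94537634408601), np.float64(197.66967741935483), np.int32(130), array([0.5411, 0.2855, 0.085 ]))}
[[0.35, 0.93, -0.32, 0], [0.35, 0.93, -0.32, 0], [0.35, 0.94, -0.31, 0], [0.35, 0.93, -0.32, 0], [0.36, 0.93, -0.32, 0]]
[[0.35, 0.93, -0.32, 0], [0.35, 0.94, -0.31, 0], [0.35, 0.93, -0.32, 0], [0.35, 0.93, -0.32, 0], [0.35, 0.93, -0.32, 0]]
[[0.35, 0.94, -0.31, 0], [0.35, 0.93, -0.32, 0], [0.35, 0.93, -0.32, 0], [0.35, 0.93, -0.32, 0], [0.36, 0.94, -0.31, 0]]
[[0.35, 0.93, -0.32, 0], [0.35, 0.93, -0.32, 0], [0.35, 0.93, -0.32, 0], [0.35, 0.94, -0.31, 0], [0.35, 0.93, -0.32, 0]]
[[0.35, 0.93, -0.32, 0], [0.35, 0.93, -0.32, 0], [0, 0, 0, 0], [0, 0, 0, 0], [0, 0, 0, 0]]
end [0.443 0.303 0.17 ]
[[0.92, -0.01, 0.58, 0], [0.92, 0, 0.57, 0], [0.93, -0.01, 0.58, 0], [0.92, 0, 0.57, 0], [0, 0, 0, 0]]
end [0.452 0.302 0.083]
[[0, 0, 0.83, 0], [0, 0, 0.84, 0], [0, 0, 0.83, 0], [0, 0, 0.83, 0], [0, 0, 0.84, 0]]
[[0, 0, 0.83, 0], [0, 0, 0, 0], [0, 0, 0, 0], [0, 0, 0, 0], [0, 0, 0, 0]]
end [0.541 0.288 0.039]
```

>>> apply_moves:
  commands:
    - [0.07,0.96,-0.12,0]
    - [0.07,0.96,-0.12,0]
    - [0.07,0.96,-0.12,0]
    - [0.07,0.96,-0.12,0]
    - [0.07,0.96,-0.12,0]

```text
clock: 51.17
eef_pos: [0.5697, -0.0342, 0.2371]
tool_rot: [0.068, 0.848, -0.038, 0.524]
ft_force: [1.1, 0.5, 0.0]
grip_width: 0.0856
grasp_force: 0.0
```

>>> apply_moves:
  commands:
    - [0.07,0.96,-0.12,0]
    - [0.07,0.96,-0.12,0]
    - [0.07,0.96,-0.12,0]
    - [0.07,0.96,-0.12,0]
    - [0.07,0.96,-0.12,0]

```text
clock: 51.58
eef_pos: [0.571, 0.063, 0.2368]
tool_rot: [0.068, 0.848, -0.038, 0.524]
ft_force: [0.8, -0.7, -0.9]
grip_width: 0.085
grasp_force: 0.0
```

>>> apply_moves:
  commands:
    - [0.07,0.96,-0.12,0]
    - [0.07,0.96,-0.12,0]
    - [0.07,0.96,-0.12,0]
    - [0.07,0.96,-0.12,0]
    - [0.07,0.96,-0.12,0]

```text
clock: 52.0
eef_pos: [0.5723, 0.1599, 0.2365]
tool_rot: [0.068, 0.848, -0.038, 0.524]
ft_force: [0.3, -0.2, 0.3]
grip_width: 0.0851
grasp_force: 0.0
```

```bash
python3 st.py; python3 - <<'E'
from h import *
P=Plan(); J=[.5437,.288]; P.to(grasp(J,.12,.11)).show(); P.to(grasp(J,.038,.10)).show();P.to(grasp(J,.038,0),n=5).show()
E
```

```text
t 52.0 q [ 0.55   0.119 -0.826 -0.365 -0.616  0.369] p [0.5723 0.1599 0.2365] F [ 0.3 -0.2  0.3] w 0.0851 0.0
[[-0.441, 0.155, 0.884], [0.075, 0.988, -0.136], [-0.894, 0.007, -0.447]]
[[0.9, 0.87, -0.74, 0], [0.91, 0.86, -0.74, 0], [0.9, 0.87, -0.74, 0], [0.9, 0.87, -0.74, 0], [0.9, 0.86, -0.74, 0]]
[[0.91, 0.87, -0.74, 0], [0.9, 0.87, -0.74, 0], [0, 0, 0, 0], [0, 0, 0, 0], [0, 0, 0, 0]]
end [0.444 0.303 0.171]
[[0.92, -0.01, 0.58, 0], [0.91, -0.01, 0.59, 0], [0.92, 0, 0.58, 0], [0.92, -0.01, 0.59, 0], [0, 0, 0, 0]]
end [0.453 0.302 0.084]
[[0, 0, 0.83, 0], [0, 0, 0.84, 0], [0, 0, 0.83, 0], [0, 0, 0.83, 0], [0, 0, 0.84, 0]]
[[0, 0, 0.83, 0], [0, 0, 0, 0], [0, 0, 0, 0], [0, 0, 0, 0], [0, 0, 0, 0]]
end [0.541 0.288 0.039]
```

>>> apply_moves:
  commands:
    - [0.9,0.87,-0.74,0]
    - [0.91,0.86,-0.74,0]
    - [0.9,0.87,-0.74,0]
    - [0.9,0.87,-0.74,0]
    - [0.9,0.86,-0.74,0]

```text
clock: 52.42
eef_pos: [0.4798, 0.262, 0.1893]
tool_rot: [0.068, 0.848, -0.038, 0.525]
ft_force: [0.7, 1.3, 0.0]
grip_width: 0.0853
grasp_force: 0.0
```

>>> apply_moves:
  commands:
    - [0.91,0.87,-0.74,0]
    - [0.9,0.87,-0.74,0]
    - [0,0,0,0]
    - [0,0,0,0]
    - [0,0,0,0]

```text
clock: 52.83
eef_pos: [0.4443, 0.3024, 0.171]
tool_rot: [0.068, 0.848, -0.038, 0.525]
ft_force: [0.5, -0.7, 0.1]
grip_width: 0.0855
grasp_force: 0.0
```

>>> apply_moves:
  commands:
    - [0.92,-0.01,0.58,0]
    - [0.91,-0.01,0.59,0]
    - [0.92,0,0.58,0]
    - [0.92,-0.01,0.59,0]
    - [0,0,0,0]

```text
clock: 53.25
eef_pos: [0.4532, 0.2979, 0.081]
tool_rot: [0.068, 0.849, -0.041, 0.523]
ft_force: [-0.4, -0.1, -0.5]
grip_width: 0.085
grasp_force: 0.0
```

```bash
python3 st.py; python3 - <<'E'
from h import *
P=Plan(); J=[.5437,.288]; P.to(grasp(J,.038,0),n=5).show()
c=shot('top','t7'); print(caps(c,dict(b=(175,198)),55))
w=shot('wrist','w3')['image']; b=((w[...,0]>110)&(w[...,2]<70)).astype(np.uint8); n,l,s,ce=cv2.connectedComponentsWithStats(b); 
print([(s[i].tolist(),ce[i].round().tolist()) for i in range(1,n) if s[i,4]>300])
E
```

```text
t 53.25 q [ 1.025  0.517 -0.842 -0.432 -0.974  0.835] p [0.4532 0.2979 0.081 ] F [-0.4 -0.1 -0.5] w 0.085 0.0
[[-0.444, 0.158, 0.882], [0.072, 0.987, -0.141], [-0.893, 0.001, -0.45]]
[[-0.02, 0.04, 0.81, 0], [-0.02, 0.03, 0.82, 0], [-0.02, 0.04, 0.81, 0], [-0.02, 0.04, 0.81, 0], [-0.02, 0.04, 0.82, 0]]
[[-0.02, 0.03, 0.81, 0], [0, 0, 0, 0], [0, 0, 0, 0], [0, 0, 0, 0], [0, 0, 0, 0]]
end [0.541 0.288 0.039]
{'b': (np.float64(174.95717993079586), np.float64(197.6682525951557), np.int32(130), array([0.5411, 0.2855, 0.085 ]))}
[([222, 157, 80, 89, 6496], [263.0, 201.0])]
```

>>> apply_moves:
  commands:
    - [-0.02,0.04,0.81,0]
    - [-0.02,0.04,0.82,0]
    - [-0.02,0.04,0.81,0]
    - [-0.02,0.04,0.81,0]
    - [-0.02,0.04,0.82,0]

```text
clock: 53.77
eef_pos: [0.5285, 0.2942, 0.0528]
tool_rot: [0.069, 0.847, -0.037, 0.526]
ft_force: [0.8, 0.4, 1.3]
grip_width: 0.0853
grasp_force: 0.0
```

>>> apply_moves:
  commands:
    - [-0.02,0.04,0.81,0]
    - [0,0,0,0]
    - [0,0,0,0]
    - [0,0,0,0]
    - [0,0,0,0]

```text
clock: 54.18
eef_pos: [0.5412, 0.2928, 0.0446]
tool_rot: [0.068, 0.848, -0.037, 0.525]
ft_force: [0.2, -0.6, 0.1]
grip_width: 0.0857
grasp_force: 0.0
```

>>> apply_moves:
  commands:
    - [0,0,0,0]
    - [0,0,0,0]
    - [0,0,0,0]
    - [0,0,0,0]
    - [0,0,0,0]
  claw: 1

```text
clock: 54.6
eef_pos: [0.5413, 0.2925, 0.044]
tool_rot: [0.068, 0.847, -0.038, 0.525]
ft_force: [-3.9, -1.2, 5.6]
grip_width: 0.0541
grasp_force: 64.8
```

>>> apply_moves:
  commands:
    - [0,0,0,0]
    - [0,0,0,0]
    - [0,0,0,0]
    - [0,0,0,0]
    - [0,0,0,0]

```text
clock: 55.02
eef_pos: [0.5414, 0.2925, 0.044]
tool_rot: [0.068, 0.847, -0.038, 0.525]
ft_force: [-4.1, -0.2, 5.6]
grip_width: 0.0546
grasp_force: 64.8
```

```bash
python3 st.py; python3 - <<'E'
from h import *
P=Plan(); P.to(P.p+[0.0,0,.2]).show(); P.to([.60,.15,.25]).show(); P.to([.585,-.036,.25]).show()
E
```

```text
t 55.02 q [ 0.847  0.677 -0.766 -0.699 -0.853  0.614] p [0.5414 0.2925 0.044 ] F [-4.1 -0.2  5.6] w 0.0546 64.8
[[-0.439, 0.156, 0.885], [0.076, 0.988, -0.136], [-0.895, 0.007, -0.445]]
[[-0.9, 0.01, -0.45, 0], [-0.89, 0, -0.44, 0], [-0.9, 0.01, -0.45, 0], [-0.89, 0.01, -0.44, 0], [-0.9, 0.01, -0.45, 0]]
[[-0.89, 0, -0.44, 0], [-0.9, 0.01, -0.45, 0], [-0.89, 0.01, -0.44, 0], [-0.9, 0, -0.45, 0], [-0.89, 0.01, -0.44, 0]]
end [0.541 0.292 0.244]
[[-0.3, -0.94, 0.49, 0], [-0.3, -0.94, 0.49, 0], [-0.3, -0.94, 0.49, 0], [-0.3, -0.94, 0.49, 0], [-0.3, -0.94, 0.49, 0]]
[[-0.3, -0.94, 0.49, 0], [-0.3, -0.94, 0.49, 0], [0, 0, 0, 0], [0, 0, 0, 0], [0, 0, 0, 0]]
end [0.6  0.15 0.25]
[[-0.04, -0.93, 0.06, 0], [-0.03, -0.93, 0.06, 0], [-0.04, -0.93, 0.06, 0], [-0.04, -0.93, 0.06, 0], [-0.04, -0.93, 0.06, 0]]
[[-0.03, -0.93, 0.06, 0], [-0.04, -0.93, 0.06, 0], [-0.04, -0.93, 0.06, 0], [-0.03, -0.93, 0.06, 0], [-0.04, -0.93, 0.06, 0]]
end [ 0.585 -0.036  0.25 ]
```

>>> apply_moves:
  commands:
    - [-0.45,0,-0.22,0]
    - [-0.9,0,-0.45,0]
    - [-0.9,0,-0.45,0]
    - [-0.9,0,-0.45,0]
    - [-0.9,0,-0.45,0]

```text
clock: 55.43
eef_pos: [0.5405, 0.2916, 0.1329]
tool_rot: [0.067, 0.849, -0.038, 0.523]
ft_force: [-0.1, -0.1, -2.1]
grip_width: 0.0544
grasp_force: 64.0
```

>>> apply_moves:
  commands:
    - [-0.9,0,-0.45,0]
    - [-0.9,0,-0.45,0]
    - [-0.9,0,-0.45,0]
    - [-0.9,0,-0.45,0]
    - [-0.9,0,-0.45,0]

```text
clock: 55.85
eef_pos: [0.5402, 0.2908, 0.2335]
tool_rot: [0.067, 0.849, -0.038, 0.523]
ft_force: [0.8, -0.3, -2.7]
grip_width: 0.0545
grasp_force: 64.0
```

>>> apply_moves:
  commands:
    - [-0.3,-0.94,0.49,0]
    - [-0.3,-0.94,0.49,0]
    - [-0.3,-0.94,0.49,0]
    - [-0.3,-0.94,0.49,0]
    - [-0.3,-0.94,0.49,0]

```text
clock: 56.27
eef_pos: [0.5822, 0.1885, 0.2368]
tool_rot: [0.067, 0.849, -0.038, 0.523]
ft_force: [-0.4, 0.3, -2.8]
grip_width: 0.0543
grasp_force: 64.1
```

>>> apply_moves:
  commands:
    - [-0.3,-0.94,0.49,0]
    - [-0.3,-0.94,0.49,0]
    - [-0.04,-0.93,0.06,0]
    - [-0.04,-0.93,0.06,0]
    - [-0.04,-0.93,0.06,0]

```text
clock: 56.68
eef_pos: [0.5942, 0.0918, 0.2382]
tool_rot: [0.067, 0.849, -0.038, 0.523]
ft_force: [-0.2, 0.1, -2.4]
grip_width: 0.0541
grasp_force: 64.0
```

>>> apply_moves:
  commands:
    - [-0.04,-0.93,0.06,0]
    - [-0.04,-0.93,0.06,0]
    - [-0.04,-0.93,0.06,0]
    - [-0.04,-0.93,0.06,0]
    - [-0.04,-0.93,0.06,0]

```text
clock: 57.1
eef_pos: [0.5865, -0.0007, 0.2384]
tool_rot: [0.068, 0.849, -0.038, 0.523]
ft_force: [0.5, 0.8, -4.0]
grip_width: 0.0541
grasp_force: 64.0
```

>>> apply_moves:
  commands:
    - [-0.04,-0.93,0.06,0]
    - [-0.04,-0.93,0.06,0]
    - [0,0,0,0]
    - [0,0,0,0.107]
    - [0,0,0,0.107]

```text
clock: 57.52
eef_pos: [0.584, -0.0374, 0.2389]
tool_rot: [0.165, 0.835, 0.022, 0.524]
ft_force: [-0.6, 0.2, -3.1]
grip_width: 0.0542
grasp_force: 64.3
```

>>> apply_moves:
  commands:
    - [0,0,0,0.107]
    - [0,0,0,0.107]
    - [0,0,0,0.107]
    - [0,0,0,0.107]
    - [0,0,0,0.107]

```text
clock: 57.93
eef_pos: [0.5842, -0.0365, 0.2389]
tool_rot: [0.389, 0.758, 0.167, 0.497]
ft_force: [0.4, -0.1, -2.3]
grip_width: 0.0545
grasp_force: 64.3
```

>>> apply_moves:
  commands:
    - [0,0,0,0.107]
    - [0,0,0,0.107]
    - [0,0,0,0.107]
    - [0,0,0,0.107]
    - [0,0,0,0.107]

```text
clock: 58.35
eef_pos: [0.5841, -0.0364, 0.2388]
tool_rot: [0.583, 0.62, 0.298, 0.432]
ft_force: [0.0, 0.1, -2.6]
grip_width: 0.054
grasp_force: 64.3
```

>>> apply_moves:
  commands:
    - [0,0,0,0.107]
    - [0,0,0,0.107]
    - [0,0,0,0.107]
    - [0,0,0,0.107]
    - [0,0,0,0.107]

```text
clock: 58.77
eef_pos: [0.5841, -0.0364, 0.2388]
tool_rot: [0.732, 0.435, 0.405, 0.332]
ft_force: [-0.8, -0.1, -2.5]
grip_width: 0.0544
grasp_force: 64.3
```

>>> apply_moves:
  commands:
    - [0,0,0,0.107]
    - [0,0,0,0.107]
    - [0,0,0,0.107]
    - [0,0,0,0.107]
    - [0,0,0,0.107]

```text
clock: 59.18
eef_pos: [0.5841, -0.0364, 0.2388]
tool_rot: [0.824, 0.216, 0.481, 0.207]
ft_force: [0.4, 0.7, -3.1]
grip_width: 0.0547
grasp_force: 64.3
```

>>> apply_moves:
  commands:
    - [0,0,0,0.107]
    - [0,0,0,0.107]
    - [0,0,0,0]
    - [0,0,0,0]
    - [0,0,0,0]

```text
clock: 59.6
eef_pos: [0.5848, -0.0369, 0.24]
tool_rot: [0.842, 0.125, 0.502, 0.155]
ft_force: [-0.3, 0.6, -2.2]
grip_width: 0.0541
grasp_force: 64.3
```

```bash
python3 st.py; python3 - <<'E'
from h import *
R=Ro.from_quat(bot.get_obs()['tool_rot']).as_matrix(); j=np.array([-.895,.007,-.446]); print('jar axis',(R@j).round(3))
E
```

```text
t 59.6 q [ 0.003  0.045 -0.939 -0.514 -0.138  2.765] p [ 0.5848 -0.0369  0.24  ] F [-0.3  0.6 -2.2] w 0.0541 64.3
[[0.465, 0.055, 0.884], [0.366, -0.921, -0.135], [0.806, 0.386, -0.448]]
jar axis [-0.81  -0.274 -0.519]
```

>>> apply_moves:
  commands:
    - [0,0,0,0.05]
    - [0,0,0,0]
    - [0,0,0,0]
    - [0,0,0,0]
    - [0,0,0,-0.05]

```text
clock: 60.02
eef_pos: [0.5851, -0.0372, 0.2408]
tool_rot: [0.841, 0.125, 0.503, 0.155]
ft_force: [0.0, 0.3, -2.3]
grip_width: 0.0547
grasp_force: 64.3
```

>>> apply_moves:
  commands:
    - [0,0,0,-0.107]
    - [0,0,0,-0.107]
    - [0,0,0,-0.107]
    - [0,0,0,-0.107]
    - [0,0,0,-0.107]

```text
clock: 60.43
eef_pos: [0.5852, -0.0373, 0.2408]
tool_rot: [0.773, 0.354, 0.439, 0.289]
ft_force: [0.3, -0.6, -3.0]
grip_width: 0.0543
grasp_force: 64.3
```

>>> apply_moves:
  commands:
    - [0,0,0,-0.107]
    - [0,0,0,-0.107]
    - [0,0,0,-0.107]
    - [0,0,0,-0.107]
    - [0,0,0,-0.107]

```text
clock: 60.85
eef_pos: [0.5852, -0.0373, 0.2409]
tool_rot: [0.645, 0.554, 0.342, 0.399]
ft_force: [0.0, -0.2, -2.0]
grip_width: 0.0544
grasp_force: 64.3
```

>>> apply_moves:
  commands:
    - [0,0,0,-0.107]
    - [0,0,0,-0.107]
    - [0,0,0,-0.107]
    - [0,0,0,-0.107]
    - [0,0,0,-0.107]

```text
clock: 61.27
eef_pos: [0.5852, -0.0373, 0.2409]
tool_rot: [0.467, 0.711, 0.219, 0.478]
ft_force: [-0.3, 0.1, -2.8]
grip_width: 0.0542
grasp_force: 64.2
```

>>> apply_moves:
  commands:
    - [0,0,0,-0.107]
    - [0,0,0,-0.107]
    - [0,0,0,-0.107]
    - [0,0,0,-0.107]
    - [0,0,0,-0.107]

```text
clock: 61.68
eef_pos: [0.5852, -0.0373, 0.2409]
tool_rot: [0.252, 0.812, 0.078, 0.52]
ft_force: [0.4, 0.3, -3.3]
grip_width: 0.0542
grasp_force: 64.2
```

>>> apply_moves:
  commands:
    - [0,0,0,-0.107]
    - [0,0,0,-0.107]
    - [0,0,0,-0.107]
    - [0,0,0,-0.107]
    - [0,0,0,0]

```text
clock: 62.1
eef_pos: [0.5852, -0.0373, 0.2409]
tool_rot: [0.067, 0.848, -0.039, 0.525]
ft_force: [-1.1, -0.1, -2.9]
grip_width: 0.0542
grasp_force: 64.3
```

```bash
python3 st.py; python3 - <<'E'
from h import *
P=Plan(); P.to([.568,-.040,.10]).show();P.to([.568,-.040,.0575],n=5).show()
c=shot('top','t8'); d=shot('scene','s8')
cv2.imwrite('pics/m6.png',np.hstack([cv2.resize(d['image'][130:310,150:330],(340,340)),cv2.resize(c['image'][120:270,125:385],(450,340))]))
E
```

```text
t 62.1 q [ 0.003  0.044 -0.938 -0.515 -0.138  0.075] p [ 0.5852 -0.0373  0.2409] F [-1.1 -0.1 -2.9] w 0.0542 64.3
[[-0.441, 0.154, 0.884], [0.073, 0.988, -0.136], [-0.895, 0.005, -0.447]]
[[0.83, -0.04, 0.3, 0], [0.84, -0.03, 0.3, 0], [0.83, -0.04, 0.3, 0], [0.84, -0.04, 0.3, 0], [0.83, -0.04, 0.3, 0]]
[[0.83, -0.03, 0.3, 0], [0.84, -0.04, 0.3, 0], [0.83, -0.04, 0.31, 0], [0, 0, 0, 0], [0, 0, 0, 0]]
end [ 0.568 -0.04   0.1  ]
[[0.38, 0, 0.19, 0], [0.38, 0, 0.19, 0], [0.38, -0.01, 0.19, 0], [0.38, 0, 0.19, 0], [0.38, 0, 0.18, 0]]
end [ 0.568 -0.04   0.058]
```

View pics/m6.png

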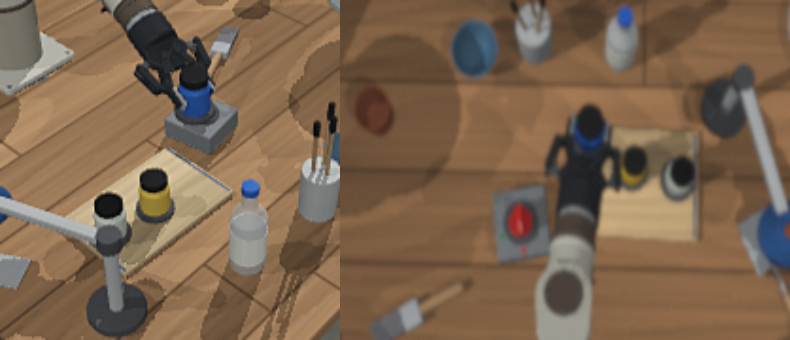

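The blue jar is upright in the grip, with yellow and white standing on the board. I'll place blue at x≈0.588 to stay clear of the q3 limit.

```bash
python3 - <<'E'
from h import *
P=Plan(); P.to([.589,-.040,.10]).show();P.to([.589,-.040,.0595],n=5).show()
c=np.load('pics/t8.npz')
for u,v in [(125+(634-340)/450*260,120+160/340*150),(125+(681-340)/450*260,120+173/340*150)]: print(ray(c,u,v,.085))
E
```

```text
[[0.89, -0.02, 0.48, 0], [0.88, -0.03, 0.47, 0], [0.89, -0.02, 0.48, 0], [0.89, -0.03, 0.47, 0], [0.89, -0.02, 0.48, 0]]
[[0.88, -0.03, 0.48, 0], [0.89, -0.02, 0.47, 0], [0, 0, 0, 0], [0, 0, 0, 0], [0, 0, 0, 0]]
end [ 0.589 -0.04   0.1  ]
[[0.36, 0, 0.18, 0], [0.36, -0.01, 0.18, 0], [0.37, 0, 0.18, 0], [0.36, -0.01, 0.19, 0], [0.36, 0, 0.18, 0]]
end [ 0.589 -0.04   0.06 ]
[ 0.57279875 -0.13367908  0.085     ]
[ 0.5538776  -0.22823532  0.085     ]
```

>>> apply_moves:
  commands:
    - [0.89,-0.02,0.48,0]
    - [0.88,-0.03,0.47,0]
    - [0.89,-0.02,0.48,0]
    - [0.89,-0.03,0.47,0]
    - [0.89,-0.02,0.48,0]

```text
clock: 62.62
eef_pos: [0.5883, -0.0394, 0.1401]
tool_rot: [0.069, 0.847, -0.037, 0.525]
ft_force: [0.8, 0.1, -2.8]
grip_width: 0.0544
grasp_force: 64.3
```

>>> apply_moves:
  commands:
    - [0.88,-0.03,0.48,0]
    - [0.89,-0.02,0.47,0]
    - [0.36,0,0.18,0]
    - [0.36,0,0.18,0]
    - [0.36,0,0.18,0]

```text
clock: 63.03
eef_pos: [0.5896, -0.0401, 0.075]
tool_rot: [0.069, 0.848, -0.037, 0.525]
ft_force: [-0.1, -0.0, -3.7]
grip_width: 0.0542
grasp_force: 64.3
```

>>> apply_moves:
  commands:
    - [0.36,0,0.18,0]
    - [0.2,0,0.1,0]
    - [0.1,0,0.05,0]
    - [0,0,0,0]
    - [0,0,0,0]

```text
clock: 63.45
eef_pos: [0.5893, -0.04, 0.0614]
tool_rot: [0.068, 0.848, -0.038, 0.525]
ft_force: [-0.9, 0.0, -2.0]
grip_width: 0.0545
grasp_force: 64.3
```

>>> apply_moves:
  commands:
    - [0.05,0,0.02,0]
    - [0.05,0,0.02,0]
    - [0,0,0,0]
    - [0,0,0,0]
    - [0,0,0,0]

```text
clock: 63.87
eef_pos: [0.5889, -0.0399, 0.0592]
tool_rot: [0.068, 0.848, -0.038, 0.525]
ft_force: [0.2, -0.3, -3.0]
grip_width: 0.0538
grasp_force: 64.3
```

```bash
python3 st.py
```

```text
t 63.87 q [-0.005  0.709 -1.067 -1.309 -0.131  0.074] p [ 0.5889 -0.0399  0.0592] F [ 0.2 -0.3 -3. ] w 0.0538 64.3
[[-0.44, 0.155, 0.885], [0.076, 0.988, -0.136], [-0.895, 0.007, -0.446]]
```

>>> apply_moves:
  commands:
    - [0.05,0,0.02,0]
    - [0.05,0,0.02,0]
    - [0.04,0,0.02,0]
    - [0,0,0,0]
    - [0,0,0,0]

```text
clock: 64.28
eef_pos: [0.5888, -0.0399, 0.0561]
tool_rot: [0.068, 0.848, -0.038, 0.525]
ft_force: [-0.4, -0.1, -1.7]
grip_width: 0.054
grasp_force: 64.4
```

>>> apply_moves:
  commands:
    - [0.03,0,0.01,0]
    - [0,0,0,0]
    - [0,0,0,0]
    - [0,0,0,0]
    - [0,0,0,0]

```text
clock: 64.7
eef_pos: [0.5889, -0.0399, 0.0561]
tool_rot: [0.068, 0.847, -0.038, 0.525]
ft_force: [-3.0, 0.6, 3.7]
grip_width: 0.0539
grasp_force: 64.9
```

```bash
python3 st.py
```

```text
t 64.7 q [-0.005  0.723 -1.067 -1.325 -0.132  0.074] p [ 0.5889 -0.0399  0.0561] F [-3.   0.6  3.7] w 0.0539 64.9
[[-0.439, 0.155, 0.885], [0.076, 0.988, -0.136], [-0.895, 0.007, -0.445]]
```

>>> apply_moves:
  commands:
    - [0,0,0,0]
    - [0,0,0,0]
    - [0,0,0,0]
    - [0,0,0,0]
    - [0,0,0,0]
  claw: 0.15

```text
clock: 65.12
eef_pos: [0.5886, -0.0399, 0.0552]
tool_rot: [0.068, 0.848, -0.038, 0.525]
ft_force: [1.0, 0.3, -0.2]
grip_width: 0.0724
grasp_force: 0.0
```

>>> apply_moves:
  commands:
    - [-0.45,0,-0.23,0]
    - [-0.6,0,-0.3,0]
    - [-0.9,0,-0.45,0]
    - [-0.9,0,-0.45,0]
    - [-0.9,0,-0.45,0]

```text
clock: 65.53
eef_pos: [0.5878, -0.0405, 0.1393]
tool_rot: [0.068, 0.848, -0.038, 0.524]
ft_force: [0.7, -0.5, -0.8]
grip_width: 0.0728
grasp_force: 0.0
```

>>> apply_moves:
  commands:
    - [-0.9,0,-0.45,0]
    - [-0.9,0,-0.45,0]
    - [-0.9,0,-0.45,0]
    - [-0.9,0,-0.45,0]
    - [-0.9,0,-0.45,0]

```text
clock: 65.95
eef_pos: [0.5874, -0.0412, 0.2406]
tool_rot: [0.068, 0.848, -0.038, 0.524]
ft_force: [-1.4, -0.2, -0.7]
grip_width: 0.0724
grasp_force: 0.0
```

>>> apply_moves:
  commands:
    - [-0.9,0,-0.45,0]
    - [-0.9,0,-0.45,0]
    - [-0.9,0,-0.45,0]
    - [-0.9,0,-0.45,0]
    - [-0.9,0,-0.45,0]

```text
clock: 66.37
eef_pos: [0.5872, -0.0419, 0.341]
tool_rot: [0.068, 0.848, -0.038, 0.524]
ft_force: [0.2, 0.1, 0.5]
grip_width: 0.0725
grasp_force: 0.0
```

```bash
python3 st.py; python3 - <<'E'
from h import *
c=shot('top','t9'); d=shot('scene','s9')
cv2.imwrite('pics/m7.png',np.hstack([cv2.resize(d['image'][130:310,150:330],(340,340)),cv2.resize(c['image'][120:270,165:425],(450,340))]))
E
```

```text
t 66.37 q [-0.011 -0.162 -0.764 -0.134 -0.126  0.072] p [ 0.5872 -0.0419  0.341 ] F [0.2 0.1 0.5] w 0.0725 0.0
[[-0.441, 0.155, 0.884], [0.076, 0.988, -0.136], [-0.894, 0.007, -0.447]]
```

View pics/m7.png

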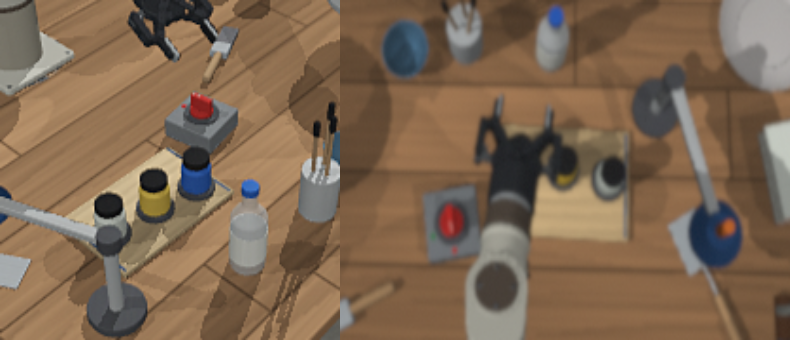

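All three jars stand on the board. A fully down-pointing tool would make the lamp peg and knob easier, and pulling inward against the q3 limit should tilt the tool back down. I'll do that in clear space.

>>> apply_moves:
  commands:
    - [0.45,0,-0.9,0]
    - [0.45,0,-0.9,0]
    - [0.45,0,-0.9,0]
    - [0.45,0,-0.9,0]
    - [0.45,0,-0.9,0]
  claw: 0.7

```text
clock: 66.88
eef_pos: [0.4869, -0.0263, 0.3378]
tool_rot: [0.068, 0.849, -0.038, 0.523]
ft_force: [-0.4, -0.2, 0.2]
grip_width: 0.0257
grasp_force: 0.0
```

```bash
python3 st.py
```

```text
t 66.88 q [ 0.05  -0.414 -0.917 -0.028 -0.181  0.1  ] p [ 0.4869 -0.0263  0.3378] F [-0.4 -0.2  0.2] w 0.0257 0.0
[[-0.443, 0.155, 0.883], [0.076, 0.988, -0.136], [-0.893, 0.007, -0.45]]
```

>>> apply_moves:
  commands:
    - [0.45,0,-0.9,0]
    - [0.45,0,-0.9,0]
    - [0.45,0,-0.9,0]
    - [0.45,0,-0.9,0]
    - [0.45,0,-0.9,0]

```text
clock: 67.3
eef_pos: [0.3876, -0.011, 0.3379]
tool_rot: [0.068, 0.849, -0.038, 0.523]
ft_force: [-0.2, 0.1, 0.9]
grip_width: 0.026
grasp_force: 0.0
```

```bash
python3 st.py; python3 -c "
from h import *
c=np.load('pics/t9.npz');print(ray(c,389.2,219.7,.245))"
```

```text
t 67.3 q [ 0.195 -0.724 -0.998  0.217 -0.31   0.169] p [ 0.3876 -0.011   0.3379] F [-0.2  0.1  0.9] w 0.026 0.0
[[-0.443, 0.156, 0.883], [0.076, 0.988, -0.137], [-0.893, 0.006, -0.449]]
[ 0.45593937 -0.40697821  0.245     ]
```

>>> apply_moves:
  commands:
    - [0,-0.9,0,0]
    - [0,-0.9,0,0]
    - [0,-0.7,0,0]
    - [0,0,0,0]
    - [0,0,0,0]

```text
clock: 67.72
eef_pos: [0.3807, -0.0614, 0.3383]
tool_rot: [0.07, 0.848, -0.039, 0.524]
ft_force: [0.4, 0.7, -0.5]
grip_width: 0.0257
grasp_force: 0.0
```

>>> apply_moves:
  commands:
    - [0.9,0,0.45,0]
    - [0.9,0,0.45,0]
    - [0.9,0,0.45,0]
    - [0.9,0,0.45,0]
    - [0.9,0,0.45,0]

```text
clock: 68.13
eef_pos: [0.3912, -0.0601, 0.2848]
tool_rot: [0.068, 0.862, -0.036, 0.502]
ft_force: [-0.3, 0.2, -0.4]
grip_width: 0.0255
grasp_force: 0.0
```

```bash
python3 st.py
```

```text
t 68.13 q [-0.156 -0.635 -1.088  0.064  0.006  0.005] p [ 0.3912 -0.0601  0.2848] F [-0.3  0.2 -0.4] w 0.0255 0.0
[[-0.487, 0.153, 0.86], [0.082, 0.988, -0.13], [-0.87, 0.007, -0.494]]
```

>>> apply_moves:
  commands:
    - [0.9,0,-0.6,0]
    - [0.9,0,-0.6,0]
    - [0.9,0,-0.6,0]
    - [0.9,0,-0.6,0]
    - [0.9,0,-0.6,0]

```text
clock: 68.55
eef_pos: [0.2972, -0.0457, 0.2793]
tool_rot: [0.069, 0.871, -0.035, 0.485]
ft_force: [1.1, -0.3, 0.6]
grip_width: 0.026
grasp_force: 0.0
```

```bash
python3 st.py
```

```text
t 68.55 q [-0.159 -1.001 -1.087  0.469  0.007  0.004] p [ 0.2972 -0.0457  0.2793] F [ 1.1 -0.3  0.6] w 0.026 0.0
[[-0.52, 0.155, 0.84], [0.087, 0.988, -0.128], [-0.85, 0.007, -0.527]]
```

>>> apply_moves:
  commands:
    - [1,0,0,0]
    - [1,0,0,0]
    - [1,0,0,0]
    - [1,0,0,0]
    - [1,0,0,0]

```text
clock: 68.97
eef_pos: [0.2712, -0.0439, 0.2559]
tool_rot: [0.069, 0.887, -0.031, 0.455]
ft_force: [-0.3, -0.3, 0.3]
grip_width: 0.0256
grasp_force: 0.0
```

```bash
python3 st.py
```

```text
t 68.97 q [-0.235 -1.047 -1.087  0.586  0.073 -0.042] p [ 0.2712 -0.0439  0.2559] F [-0.3 -0.3  0.3] w 0.0256 0.0
[[-0.577, 0.151, 0.803], [0.095, 0.989, -0.117], [-0.811, 0.009, -0.584]]
```

```bash
python3 - <<'E'
import numpy as np
D=[(.241,.005,1.335,.4995,.252),(.358,.95,2.15,.498,.545),(.375,.435,1.633,.570,.3486),(.464,.49,1.602,.610,.317),(.248,.83,2.15,.4447,.5579),(-.225,.627,2.149,.245,.6527),(.005,1.274,2.149,.355,.8151),(-.462,1.274,2.149,.0584,.9135),(-.707,.604,1.724,.1235,.8424),(-.469,-.375,.51,.516,.571),(-.635,-1.088,.064,.3958,.2848),(-1.001,-1.087,.469,.3007,.2793)]
A=[];y=[]
for a,b,c,r,z in D:
    f=a-b;p=f+c
    A+=[[1,0,np.sin(a),np.cos(a),np.cos(f),np.sin(f),np.cos(p),np.sin(p)],[0,1,np.cos(a),-np.sin(a),-np.sin(f),np.cos(f),-np.sin(p),np.cos(p)]];y+=[r,z]
s,res,rk,_=np.linalg.lstsq(np.array(A),y,rcond=None);print(rk,s.round(3),np.abs(np.array(A)@s-y).max())
a,b=-1.047,-1.087;f=a-b;print('wrist',s[0]+s[2]*np.sin(a)+s[3]*np.cos(a)+s[4]*np.cos(f)+s[5]*np.sin(f),s[1]+s[2]*np.cos(a)-s[3]*np.sin(a)-s[4]*np.sin(f)+s[5]*np.cos(f))
E
```

```text
8 [-0.     0.241  0.493 -0.001  0.391  0.008  0.383  0.001] 0.0009197741844086393
wrist -0.03626148002398888 0.4794494467535837
```

The FK fit is good to 1 mm, with a 0.383 m hand. Going down at r≈0.3 m forces the tool pitch towards vertical, and that area of the bench is empty.

>>> apply_moves:
  commands:
    - [0.1,0,1,0]
    - [0.81,0,0.58,0]
    - [0.81,0,0.58,0]
    - [0.81,0,0.58,0]
    - [0.81,0,0.58,0]

```text
clock: 69.38
eef_pos: [0.2769, -0.0487, 0.2388]
tool_rot: [0.07, 0.901, -0.027, 0.427]
ft_force: [-0.3, 0.5, 0.2]
grip_width: 0.0255
grasp_force: 0.0
```

>>> apply_moves:
  commands:
    - [0.78,0,0.62,0]
    - [0.78,0,0.62,0]
    - [0.78,0,0.62,0]
    - [0.78,0,0.62,0]
    - [0.78,0,0.62,0]

```text
clock: 69.8
eef_pos: [0.2679, -0.0556, 0.221]
tool_rot: [0.069, 0.913, -0.021, 0.4]
ft_force: [0.4, -0.2, -0.3]
grip_width: 0.0258
grasp_force: 0.0
```

```bash
python3 st.py
```

```text
t 69.8 q [-0.432 -0.915 -1.087  0.596  0.221 -0.186] p [ 0.2679 -0.0556  0.221 ] F [ 0.4 -0.2 -0.3] w 0.0258 0.0
[[-0.67, 0.144, 0.729], [0.11, 0.989, -0.095], [-0.735, 0.016, -0.678]]
```

>>> apply_moves:
  commands:
    - [0.7,0.2,0.75,0]
    - [0.7,0.2,0.75,0]
    - [0.7,0.1,0.75,0]
    - [0.7,0,0.75,0]
    - [0.7,0,0.75,0]

```text
clock: 70.22
eef_pos: [0.2741, -0.0549, 0.2031]
tool_rot: [0.068, 0.926, -0.015, 0.371]
ft_force: [-0.0, -0.1, 0.4]
grip_width: 0.0257
grasp_force: 0.0
```

>>> apply_moves:
  commands:
    - [0.65,0,0.8,0]
    - [0.65,0,0.8,0]
    - [0.65,0,0.8,0]
    - [0.65,0,0.8,0]
    - [0.65,0,0.8,0]

```text
clock: 70.63
eef_pos: [0.2886, -0.068, 0.1796]
tool_rot: [0.067, 0.938, -0.007, 0.341]
ft_force: [-0.2, -0.7, -0.7]
grip_width: 0.0255
grasp_force: 0.0
```

```bash
python3 st.py
```

```text
t 70.63 q [-0.441 -0.657 -1.087  0.476  0.221 -0.222] p [ 0.2886 -0.068   0.1796] F [-0.2 -0.7 -0.7] w 0.0255 0.0
[[-0.759, 0.13, 0.638], [0.12, 0.991, -0.059], [-0.64, 0.032, -0.768]]
```

>>> apply_moves:
  commands:
    - [0.8,0.2,0.7,0]
    - [0.8,0.2,0.7,0]
    - [0.8,0.2,0.7,0]
    - [0.8,0.2,0.7,0]
    - [0.8,0.2,0.7,0]

```text
clock: 71.05
eef_pos: [0.2918, -0.0582, 0.1574]
tool_rot: [0.064, 0.949, 0.001, 0.307]
ft_force: [0.1, -0.5, -0.2]
grip_width: 0.0257
grasp_force: 0.0
```

>>> apply_moves:
  commands:
    - [0.8,0.2,0.7,0]
    - [0.8,0.2,0.7,0]
    - [0.8,0.2,0.7,0]
    - [0.8,0.2,0.7,0]
    - [0.8,0.2,0.7,0]

```text
clock: 71.47
eef_pos: [0.2971, -0.0455, 0.1331]
tool_rot: [0.063, 0.96, 0.008, 0.272]
ft_force: [-0.0, -0.3, 0.0]
grip_width: 0.0259
grasp_force: 0.0
```

```bash
python3 st.py
```

```text
t 71.47 q [-0.262 -0.461 -1.087  0.404  0.118 -0.099] p [ 0.2971 -0.0455  0.1331] F [-0.  -0.3  0. ] w 0.0259 0.0
[[-0.844, 0.117, 0.524], [0.125, 0.992, -0.019], [-0.522, 0.049, -0.851]]
```

>>> apply_moves:
  commands:
    - [0.7,0,0.5,0]
    - [0.7,0,0.5,0]
    - [0.7,0,0.5,0]
    - [0.7,0,0.5,0]
    - [0.7,0,0.5,0]

```text
clock: 71.88
eef_pos: [0.2905, -0.0505, 0.1139]
tool_rot: [0.062, 0.968, 0.013, 0.244]
ft_force: [0.2, -0.2, -0.1]
grip_width: 0.0254
grasp_force: 0.0
```

```bash
python3 st.py
```

```text
t 71.88 q [-0.302 -0.389 -1.087  0.396  0.136 -0.141] p [ 0.2905 -0.0505  0.1139] F [ 0.2 -0.2 -0.1] w 0.0254 0.0
[[-0.873, 0.114, 0.474], [0.127, 0.992, -0.006], [-0.471, 0.055, -0.88]]
```

>>> apply_moves:
  commands:
    - [0.8,0,0.6,0]
    - [0.8,0,0.6,0]
    - [0.8,0,0.6,0]
    - [0.8,0,0.6,0]
    - [0.8,0,0.6,0]

```text
clock: 72.3
eef_pos: [0.2842, -0.0587, 0.0887]
tool_rot: [0.06, 0.975, 0.02, 0.211]
ft_force: [-0.4, 0.1, 0.5]
grip_width: 0.0258
grasp_force: 0.0
```

>>> apply_moves:
  commands:
    - [0.8,0,0.5,0]
    - [0.8,0,0.5,0]
    - [0.8,0,0.5,0]
    - [0.8,0,0.5,0]
    - [0.8,0,0.5,0]

```text
clock: 72.72
eef_pos: [0.2685, -0.0701, 0.0682]
tool_rot: [0.058, 0.981, 0.03, 0.181]
ft_force: [0.2, -0.4, -0.1]
grip_width: 0.0258
grasp_force: 0.0
```

>>> apply_moves:
  commands:
    - [0.8,0,0.3,0]
    - [0.8,0,0.3,0]
    - [0.8,0,0.3,0]
    - [0.8,0,0.3,0]
    - [0.8,0,0.3,0]

```text
clock: 73.13
eef_pos: [0.2346, -0.084, 0.0608]
tool_rot: [0.055, 0.985, 0.041, 0.157]
ft_force: [-1.1, -0.2, -0.4]
grip_width: 0.0254
grasp_force: 0.0
```

```bash
python3 st.py
```

```text
t 73.13 q [-0.609 -0.202 -1.087  0.457  0.234 -0.47 ] p [ 0.2346 -0.084   0.0608] F [-1.1 -0.2 -0.4] w 0.0254 0.0
[[-0.945, 0.096, 0.314], [0.122, 0.991, 0.064], [-0.305, 0.098, -0.947]]
```

```bash
python3 - <<'E'
from h import *
P=Plan(); P.to([.34,-.12,.33]).show(); P.to([.4545,-.406,.33]).show(); P.to([.4545,-.406,.228]).show()
E
```

```text
[[-0.78, 0, -0.93, 0], [-0.77, 0.01, -0.94, 0], [-0.78, 0, -0.93, 0], [-0.77, 0, -0.94, 0], [-0.78, 0.01, -0.93, 0]]
[[-0.77, 0, -0.94, 0], [-0.78, 0.01, -0.93, 0], [-0.77, 0, -0.94, 0], [-0.78, 0, -0.93, 0], [-0.77, 0.01, -0.93, 0]]
[[-0.78, 0, -0.94, 0], [-0.77, 0, -0.93, 0], [0, 0, 0, 0], [0, 0, 0, 0], [0, 0, 0, 0]]
end [ 0.34 -0.12  0.33]
[[-0.48, -0.91, 0.06, 0], [-0.47, -0.9, 0.06, 0], [-0.48, -0.91, 0.06, 0], [-0.48, -0.91, 0.06, 0], [-0.47, -0.91, 0.05, 0]]
[[-0.48, -0.9, 0.06, 0], [-0.48, -0.91, 0.06, 0], [-0.47, -0.91, 0.06, 0], [-0.48, -0.91, 0.06, 0], [-0.48, -0.9, 0.06, 0]]
[[-0.47, -0.91, 0.06, 0], [-0.48, -0.91, 0.06, 0], [-0.47, -0.91, 0.06, 0], [-0.48, -0.9, 0.05, 0], [-0.48, -0.91, 0.06, 0]]
end [ 0.455 -0.406  0.33 ]
[[0.26, -0.08, 0.81, 0], [0.26, -0.09, 0.8, 0], [0.26, -0.08, 0.81, 0], [0.26, -0.09, 0.8, 0], [0.26, -0.08, 0.81, 0]]
[[0.26, -0.08, 0.8, 0], [0, 0, 0, 0], [0, 0, 0, 0], [0, 0, 0, 0], [0, 0, 0, 0]]
end [ 0.454 -0.406  0.228]
```

>>> apply_moves:
  commands:
    - [-0.78,0,-0.93,0]
    - [-0.77,0.01,-0.94,0]
    - [-0.78,0,-0.93,0]
    - [-0.77,0,-0.94,0]
    - [-0.78,0.01,-0.93,0]
  claw: 0

```text
clock: 73.55
eef_pos: [0.2789, -0.099, 0.1741]
tool_rot: [0.055, 0.985, 0.041, 0.157]
ft_force: [-0.1, -0.0, 0.5]
grip_width: 0.0837
grasp_force: 0.0
```

>>> apply_moves:
  commands:
    - [-0.77,0,-0.94,0]
    - [-0.78,0.01,-0.93,0]
    - [-0.77,0,-0.94,0]
    - [-0.78,0,-0.93,0]
    - [-0.77,0.01,-0.93,0]

```text
clock: 73.97
eef_pos: [0.3228, -0.114, 0.2861]
tool_rot: [0.055, 0.985, 0.041, 0.157]
ft_force: [0.5, -0.1, -0.3]
grip_width: 0.0852
grasp_force: 0.0
```

>>> apply_moves:
  commands:
    - [-0.78,0,-0.94,0]
    - [-0.77,0,-0.93,0]
    - [-0.48,-0.91,0.06,0]
    - [-0.48,-0.91,0.06,0]
    - [-0.48,-0.91,0.06,0]

```text
clock: 74.38
eef_pos: [0.3637, -0.1782, 0.3304]
tool_rot: [0.055, 0.985, 0.041, 0.158]
ft_force: [-0.2, -0.0, -0.2]
grip_width: 0.085
grasp_force: 0.0
```

>>> apply_moves:
  commands:
    - [-0.48,-0.91,0.06,0]
    - [-0.48,-0.91,0.06,0]
    - [-0.48,-0.91,0.06,0]
    - [-0.48,-0.91,0.06,0]
    - [-0.48,-0.91,0.06,0]

```text
clock: 74.8
eef_pos: [0.4017, -0.2742, 0.3295]
tool_rot: [0.056, 0.985, 0.041, 0.157]
ft_force: [0.2, 0.7, 0.3]
grip_width: 0.0852
grasp_force: 0.0
```

>>> apply_moves:
  commands:
    - [-0.48,-0.91,0.06,0]
    - [-0.48,-0.91,0.06,0]
    - [-0.48,-0.91,0.06,0]
    - [-0.48,-0.91,0.06,0]
    - [-0.48,-0.91,0.06,0]

```text
clock: 75.22
eef_pos: [0.4401, -0.3698, 0.3294]
tool_rot: [0.055, 0.985, 0.041, 0.157]
ft_force: [0.2, 1.7, 0.6]
grip_width: 0.0855
grasp_force: 0.0
```

```bash
python3 st.py; python3 - <<'E'
from h import *
P=Plan(); R=P.R; pk=lambda a: np.array([.676+.2335*np.cos(a),-.332+.2335*np.sin(a),.225])
g=lambda a: pk(a)-P.R[:,2]*.003
t=g(np.deg2rad(198.5)); P.to([t[0],t[1],.27]).show(); P.to(t).show(); a0,a1=np.deg2rad([198.5,121.5])
for i in range(1,21): P.to(g(a0+(a1-a0)*i/20),2.0)
P.show()
E
```

```text
t 75.22 q [-0.834  0.237  0.154  1.318  0.279 -0.698] p [ 0.4401 -0.3698  0.3294] F [0.2 1.7 0.6] w 0.0855 0.0
[[-0.945, 0.096, 0.314], [0.122, 0.99, 0.064], [-0.305, 0.099, -0.947]]
[[0.01, -0.51, 0.73, 0], [0.01, -0.51, 0.72, 0], [0.01, -0.51, 0.73, 0], [0.01, -0.5, 0.73, 0], [0, 0, 0, 0]]
end [ 0.454 -0.406  0.27 ]
[[0.21, -0.07, 0.66, 0], [0.22, -0.07, 0.67, 0], [0.21, -0.07, 0.66, 0], [0, 0, 0, 0], [0, 0, 0, 0]]
end [ 0.454 -0.406  0.228]
[[0.31, 0.72, -0.02, 0.033], [0.28, 0.73, 0, 0.033], [0.26, 0.74, 0.01, 0.033], [0.24, 0.75, 0.03, 0.033], [0.22, 0.75, 0.04, 0.033]]
[[0.19, 0.76, 0.06, 0.033], [0.17, 0.76, 0.08, 0.033], [0.15, 0.76, 0.1, 0.033], [0.12, 0.77, 0.11, 0.033], [0.11, 0.77, 0.12, 0.033]]
[[0.07, 0.77, 0.14, 0.033], [0.06, 0.76, 0.15, 0.033], [0.02, 0.77, 0.17, 0.033], [0.01, 0.76, 0.17, 0.033], [-0.02, 0.77, 0.19, 0.033]]
[[-0.05, 0.75, 0.2, 0.033], [-0.07, 0.76, 0.21, 0.033], [-0.1, 0.74, 0.22, 0.033], [-0.12, 0.74, 0.23, 0.033], [-0.15, 0.74, 0.23, 0.033]]
end [ 0.553 -0.133  0.228]
```

>>> apply_moves:
  commands:
    - [0.01,-0.51,0.73,0]
    - [0.01,-0.51,0.72,0]
    - [0.01,-0.51,0.73,0]
    - [0.01,-0.5,0.73,0]
    - [0,0,0,0]

```text
clock: 75.63
eef_pos: [0.4525, -0.4053, 0.266]
tool_rot: [0.056, 0.985, 0.043, 0.155]
ft_force: [-0.4, -0.3, -0.9]
grip_width: 0.0851
grasp_force: 0.0
```

>>> apply_moves:
  commands:
    - [0.21,-0.07,0.66,0]
    - [0.22,-0.07,0.67,0]
    - [0.21,-0.07,0.66,0]
    - [0,0,0,0]
    - [0,0,0,0]

```text
clock: 76.05
eef_pos: [0.4534, -0.4045, 0.2287]
tool_rot: [0.055, 0.985, 0.042, 0.157]
ft_force: [0.4, -0.3, 0.2]
grip_width: 0.0852
grasp_force: 0.0
```

>>> apply_moves:
  commands:
    - [0,0,0,0]
    - [0,0,0,0]
    - [0,0,0,0]
    - [0,0,0,0]
    - [0,0,0,0]
  claw: 0.68

```text
clock: 76.47
eef_pos: [0.4541, -0.405, 0.2296]
tool_rot: [0.055, 0.985, 0.041, 0.158]
ft_force: [-0.3, 0.2, 0.1]
grip_width: 0.0278
grasp_force: 0.0
```

>>> apply_moves:
  commands:
    - [0.31,0.72,-0.02,0.033]
    - [0.28,0.73,0,0.033]
    - [0.26,0.74,0.01,0.033]
    - [0.24,0.75,0.03,0.033]
    - [0.22,0.75,0.04,0.033]

```text
clock: 76.88
eef_pos: [0.4412, -0.3276, 0.2291]
tool_rot: [0.141, 0.977, 0.054, 0.153]
ft_force: [-0.3, -1.3, 0.2]
grip_width: 0.0274
grasp_force: 0.5
```

```bash
python3 st.py; python3 - <<'E'
from h import *
c=shot('top','t10');d=shot('scene','s10')
cv2.imwrite('pics/m8.png',np.hstack([cv2.resize(d['image'][150:330,120:300],(340,340)),cv2.resize(c['image'][120:270,165:425],(450,340))]))
E
```

```text
t 76.88 q [-0.774  0.213 -0.139  1.029  0.267 -0.461] p [ 0.4412 -0.3276  0.2291] F [-0.3 -1.3  0.2] w 0.0274 0.5
[[-0.913, 0.259, 0.314], [0.292, 0.954, 0.062], [-0.284, 0.148, -0.947]]
```

View pics/m8.png

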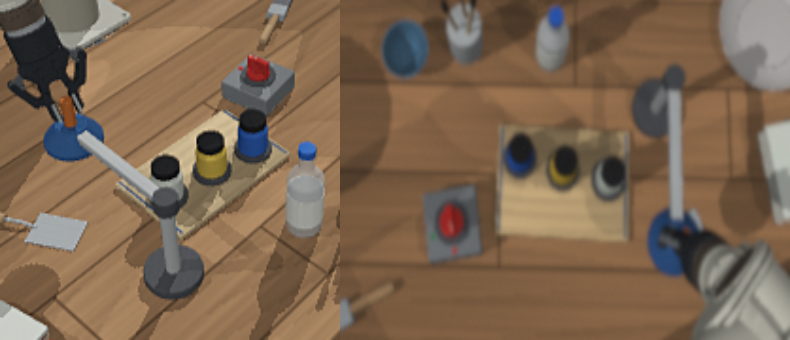

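The peg is caged and moving with the gripper, and all three jars are upright on the board. I'll continue the arc.

>>> apply_moves:
  commands:
    - [0.19,0.76,0.06,0.033]
    - [0.17,0.76,0.08,0.033]
    - [0.15,0.76,0.1,0.033]
    - [0.12,0.77,0.11,0.033]
    - [0.11,0.77,0.12,0.033]

```text
clock: 77.4
eef_pos: [0.4558, -0.2511, 0.2289]
tool_rot: [0.225, 0.961, 0.067, 0.148]
ft_force: [-0.7, -0.7, 0.1]
grip_width: 0.0269
grasp_force: 0.5
```

>>> apply_moves:
  commands:
    - [0.07,0.77,0.14,0.033]
    - [0.06,0.76,0.15,0.033]
    - [0.02,0.77,0.17,0.033]
    - [0.01,0.76,0.17,0.033]
    - [-0.02,0.77,0.19,0.033]

```text
clock: 77.82
eef_pos: [0.4944, -0.1829, 0.229]
tool_rot: [0.307, 0.938, 0.079, 0.141]
ft_force: [-2.5, 0.2, 2.1]
grip_width: 0.0273
grasp_force: 6.5
```

```bash
python3 st.py;python3 - <<'E'
from h import *
P=Plan(); pk=lambda a: np.array([.676+.2335*np.cos(a),-.332+.2335*np.sin(a),.225])
g=lambda a: pk(a)-P.R[:,2]*.003
p=P.p+P.R[:,2]*.003; a0=np.arctan2(p[1]+.332,p[0]-.676)%(2*np.pi); print(np.rad2deg(a0)); a1=np.deg2rad(121)
for i in range(1,6): P.to(g(a0+(a1-a0)*i/5),2.0)
P.show()
E
```

```text
t 77.82 q [-0.458  0.121 -0.256  0.932  0.196  0.2  ] p [ 0.4944 -0.1829  0.229 ] F [-2.5  0.2  2.1] w 0.0273 6.5
[[-0.772, 0.553, 0.314], [0.598, 0.799, 0.062], [-0.216, 0.236, -0.947]]
140.43089843901336
[[-0.08, 0.75, 0.26, 0.033], [-0.08, 0.76, 0.21, 0.033], [-0.1, 0.75, 0.23, 0.033], [-0.13, 0.75, 0.22, 0.033], [-0.16, 0.74, 0.24, 0.033]]
end [ 0.555 -0.132  0.228]
```

>>> apply_moves:
  commands:
    - [-0.06,0.74,0.22,0]
    - [-0.1,0.74,0.22,0]
    - [-0.15,0.74,0.22,0]
    - [-0.2,0.72,0.23,0]
    - [-0.25,0.7,0.24,0]
  claw: 0.62

```text
clock: 78.23
eef_pos: [0.5539, -0.1322, 0.2279]
tool_rot: [0.306, 0.938, 0.079, 0.142]
ft_force: [-0.4, -1.0, 0.2]
grip_width: 0.0327
grasp_force: 0.4
```

>>> apply_moves:
  commands:
    - [0,0,0,0]
    - [0,0,0,0]
    - [0,0,0,0]
    - [0,0,0,0]
    - [0,0,0,0]

```text
clock: 78.65
eef_pos: [0.553, -0.1328, 0.2279]
tool_rot: [0.306, 0.938, 0.08, 0.142]
ft_force: [0.3, 0.2, 0.5]
grip_width: 0.0326
grasp_force: 0.4
```

```bash
python3 st.py; python3 - <<'E'
from h import *
c=shot('top','t11'); d=shot('scene','s11')
from scipy.optimize import least_squares
def orange(im):
    h=cv2.cvtColor(im,cv2.COLOR_BGR2HSV); m=((h[...,0]>3)&(h[...,0]<14)&(h[...,1]>190)&(h[...,2]>120)).astype(np.uint8)
    n,l,s,ce=cv2.connectedComponentsWithStats(m); return [(s[i].tolist(),ce[i].round(1).tolist()) for i in range(1,n) if s[i,4]>5]
print(orange(c['image']),orange(d['image']))
print(proj(c,[.5505,-.1356,.225]),proj(d,[.5505,-.1356,.225]))
E
```

```text
t 78.65 q [-0.313  0.187 -0.182  0.915  0.157  0.341] p [ 0.553  -0.1328  0.2279] F [0.3 0.2 0.5] w 0.0326 0.4
[[-0.772, 0.552, 0.315], [0.597, 0.8, 0.063], [-0.217, 0.236, -0.947]]
[] [([223, 188, 6, 14, 41], [225.5, 195.9])]
[299.06757468 189.103474  ] [222.56133116 191.35420748]
```

>>> apply_moves:
  commands:
    - [0,0,0,0]
    - [0,0,0,0]
    - [0,0,0,0]
    - [0,0,0,0]
    - [0,0,0,0]
  claw: 0.2

```text
clock: 79.17
eef_pos: [0.5533, -0.1324, 0.2278]
tool_rot: [0.306, 0.938, 0.08, 0.142]
ft_force: [-0.1, -0.0, -0.9]
grip_width: 0.0684
grasp_force: 0.0
```

>>> apply_moves:
  commands:
    - [-0.22,0.24,-0.95,0]
    - [-0.22,0.24,-0.95,0]
    - [-0.22,0.24,-0.95,0]
    - [-0.22,0.24,-0.95,0]
    - [-0.22,0.24,-0.95,0]

```text
clock: 79.58
eef_pos: [0.5536, -0.1322, 0.3292]
tool_rot: [0.306, 0.938, 0.08, 0.142]
ft_force: [-0.5, -0.8, -0.1]
grip_width: 0.0687
grasp_force: 0.0
```

>>> apply_moves:
  commands:
    - [0.5,-0.4,-0.5,-0.1]
    - [0.5,-0.4,-0.5,-0.1]
    - [0.5,-0.4,-0.5,-0.1]
    - [0.5,-0.4,-0.5,-0.1]
    - [0.5,-0.4,-0.5,-0.1]
  claw: 1

```text
clock: 80.0
eef_pos: [0.4792, -0.1505, 0.3556]
tool_rot: [0.05, 0.985, 0.04, 0.158]
ft_force: [0.3, 1.2, -0.6]
grip_width: 0.0071
grasp_force: 0.0
```

>>> apply_moves:
  commands:
    - [0.8,0,-0.3,0]
    - [0.8,0,-0.3,0]
    - [0.8,0,-0.3,0]
    - [0.8,0,-0.3,0]
    - [0.8,0,-0.3,0]

```text
clock: 80.42
eef_pos: [0.3941, -0.1431, 0.3593]
tool_rot: [0.053, 0.985, 0.04, 0.157]
ft_force: [1.1, 0.1, 0.7]
grip_width: 0.0001
grasp_force: 0.0
```

```bash
python3 st.py; python3 - <<'E'
from h import *
c=shot('top','t12'); d=shot('scene','s12')
cv2.imwrite('pics/m9.png',np.hstack([cv2.resize(d['image'][150:230,190:290],(400,320),interpolation=cv2.INTER_CUBIC),cv2.resize(c['image'][155:245,205:315],(391,320),interpolation=cv2.INTER_CUBIC)]))
E
```

```text
t 80.42 q [-0.485 -0.146 -0.179  1.281  0.204 -0.351] p [ 0.3941 -0.1431  0.3593] F [1.1 0.1 0.7] w 0.0001 0.0
[[-0.945, 0.091, 0.315], [0.116, 0.991, 0.063], [-0.306, 0.096, -0.947]]
```

View pics/m9.png

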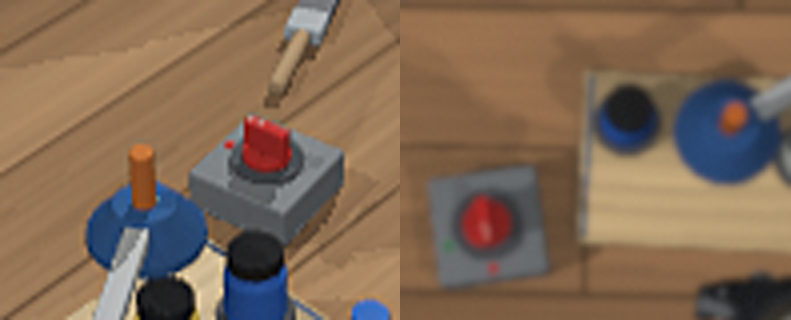

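The lamp head is back over the middle of the board; the peg is at about (735,117) in the right half of the picture. The knob's white mark faces the robot, towards the red dot. I've used up my picture views, so from here I'll check by numbers only.

```bash
cat >> h.py <<'E'
def redblob(c):
    h=cv2.cvtColor(c['image'],cv2.COLOR_BGR2HSV); m=(((h[...,0]<6)|(h[...,0]>172))&(h[...,1]>170)&(h[...,2]>80)).astype(np.uint8)
    m[:205]=0;m[232:]=0;m[:,:215]=0;m[:,245:]=0
    M=cv2.moments(m,True); u,v=M['m10']/M['m00'],M['m01']/M['m00']
    a=.5*np.degrees(np.arctan2(2*M['mu11'],M['mu20']-M['mu02'])); return M['m00'],round(u,2),round(v,2),round(a,1)
E
python3 - <<'E'
from h import *
c=dict(np.load('pics/t12.npz')); r=redblob(c); print(r, ray(c,r[1],r[2],.08).round(4))
print('box',ray(c,229.8,219.1,.045).round(4),'peg',ray(c,299.2,187.9,.245).round(4))
K=[.4805,.0955]; P=Plan()
z=P.R[:,2]; tgt=np.array([K[0]-.025,K[1]-.034,.068])-.022*z; print('tgt',tgt)
P.to([tgt[0],tgt[1],.2]).show(); P.to(tgt).show()
E
```

```text
(94.0, 228.77, 216.66, np.float64(5.7)) [0.478  0.0953 0.08  ]
box [0.4737 0.0944 0.045 ] peg [ 0.5503 -0.1342  0.245 ]
tgt [0.44856938 0.06012893 0.08883475]
[[0.09, 0.87, 0.82, 0], [0.1, 0.87, 0.83, 0], [0.09, 0.87, 0.82, 0], [0.1, 0.86, 0.83, 0], [0.09, 0.87, 0.82, 0]]
[[0.09, 0.87, 0.83, 0], [0.1, 0.87, 0.82, 0], [0.09, 0.87, 0.83, 0], [0.1, 0.87, 0.82, 0], [0.09, 0.87, 0.82, 0]]
[[0.09, 0.87, 0.83, 0], [0, 0, 0, 0], [0, 0, 0, 0], [0, 0, 0, 0], [0, 0, 0, 0]]
end [0.449 0.06  0.2  ]
[[0.28, -0.09, 0.88, 0], [0.29, -0.09, 0.87, 0], [0.28, -0.09, 0.88, 0], [0.29, -0.09, 0.88, 0], [0.28, -0.09, 0.88, 0]]
[[0.29, -0.09, 0.87, 0], [0, 0, 0, 0], [0, 0, 0, 0], [0, 0, 0, 0], [0, 0, 0, 0]]
end [0.449 0.06  0.089]
```

>>> apply_moves:
  commands:
    - [0.11,0.87,0.82,0]
    - [0.11,0.87,0.82,0]
    - [0.11,0.87,0.82,0]
    - [0.11,0.87,0.82,0]
    - [0.11,0.87,0.82,0]

```text
clock: 80.93
eef_pos: [0.4192, -0.0497, 0.2861]
tool_rot: [0.053, 0.985, 0.04, 0.158]
ft_force: [0.9, -0.0, -0.5]
grip_width: 0.0
grasp_force: 0.0
```

>>> apply_moves:
  commands:
    - [0.11,0.87,0.82,0]
    - [0.11,0.87,0.82,0]
    - [0.11,0.87,0.82,0]
    - [0.11,0.87,0.82,0]
    - [0.11,0.87,0.82,0]

```text
clock: 81.35
eef_pos: [0.4425, 0.0435, 0.2134]
tool_rot: [0.053, 0.985, 0.041, 0.158]
ft_force: [0.4, -0.2, 0.1]
grip_width: -0.0002
grasp_force: 0.0
```

>>> apply_moves:
  commands:
    - [0.11,0.87,0.82,0]
    - [0,0,0,0]
    - [0,0,0,0]
    - [0,0,0,0]
    - [0,0,0,0]

```text
clock: 81.77
eef_pos: [0.447, 0.0602, 0.2003]
tool_rot: [0.053, 0.985, 0.04, 0.158]
ft_force: [0.5, -0.1, -0.3]
grip_width: 0.0001
grasp_force: 0.0
```

```bash
python3 st.py; python3 - <<'E'
from h import *
P=Plan(); P.to([.445,.060,.089],n=10).show(); P.to([.445,.084,.089],n=12).show()
E
```

```text
t 81.77 q [ 0.118 -0.05  -0.521  0.772  0.025  0.23 ] p [0.447  0.0602 0.2003] F [ 0.5 -0.1 -0.3] w 0.0001 0.0
[[-0.944, 0.092, 0.316], [0.117, 0.991, 0.063], [-0.307, 0.096, -0.947]]
[[0.18, -0.06, 0.52, 0], [0.18, -0.05, 0.53, 0], [0.18, -0.06, 0.52, 0], [0.18, -0.05, 0.52, 0], [0.18, -0.06, 0.53, 0]]
[[0.18, -0.05, 0.52, 0], [0.18, -0.06, 0.53, 0], [0.18, -0.06, 0.52, 0], [0.18, -0.05, 0.52, 0], [0.19, -0.06, 0.53, 0]]
end [0.445 0.06  0.089]
[[0.01, 0.1, 0.01, 0], [0.01, 0.1, 0, 0], [0.01, 0.1, 0.01, 0], [0.02, 0.1, 0, 0], [0.01, 0.1, 0.01, 0]]
[[0.01, 0.1, 0.01, 0], [0.01, 0.1, 0, 0], [0.01, 0.09, 0.01, 0], [0.01, 0.1, 0, 0], [0.01, 0.1, 0.01, 0]]
[[0.01, 0.1, 0.01, 0], [0.02, 0.1, 0, 0], [0, 0, 0, 0], [0, 0, 0, 0], [0, 0, 0, 0]]
end [0.445 0.084 0.089]
```

>>> apply_moves:
  commands:
    - [0.18,-0.06,0.52,0]
    - [0.18,-0.05,0.53,0]
    - [0.18,-0.06,0.52,0]
    - [0.18,-0.05,0.52,0]
    - [0.18,-0.06,0.53,0]

```text
clock: 82.18
eef_pos: [0.4461, 0.0597, 0.1445]
tool_rot: [0.054, 0.985, 0.041, 0.159]
ft_force: [-1.1, -0.2, 1.0]
grip_width: -0.0003
grasp_force: 0.0
```

>>> apply_moves:
  commands:
    - [0.18,-0.05,0.52,0]
    - [0.18,-0.06,0.53,0]
    - [0.18,-0.06,0.52,0]
    - [0.18,-0.05,0.52,0]
    - [0.19,-0.06,0.53,0]

```text
clock: 82.6
eef_pos: [0.4452, 0.0596, 0.0887]
tool_rot: [0.054, 0.985, 0.04, 0.159]
ft_force: [-0.4, -0.5, 0.4]
grip_width: -0.0001
grasp_force: 0.0
```

>>> apply_moves:
  commands:
    - [0.01,0.1,0,0]
    - [0.01,0.1,0,0]
    - [0.01,0.1,0.01,0]
    - [0.01,0.1,0,0]
    - [0.01,0.1,0.01,0]

```text
clock: 83.02
eef_pos: [0.445, 0.0707, 0.0893]
tool_rot: [0.053, 0.985, 0.041, 0.158]
ft_force: [-0.8, 1.0, -0.2]
grip_width: -0.0001
grasp_force: 0.0
```

>>> apply_moves:
  commands:
    - [0.01,0.1,0,0]
    - [0.01,0.1,0,0]
    - [0.01,0.1,0.01,0]
    - [0.01,0.1,0,0]
    - [0.01,0.1,0.01,0]

```text
clock: 83.43
eef_pos: [0.4442, 0.0808, 0.0886]
tool_rot: [0.053, 0.985, 0.04, 0.157]
ft_force: [0.5, -0.2, 0.4]
grip_width: -0.0
grasp_force: 0.0
```

```bash
python3 st.py; python3 - <<'E'
from h import *
c=shot('top','t13'); print(redblob(c))
E
```

```text
t 83.43 q [ 0.175  0.111 -0.705  0.428  0.007  0.283] p [0.4442 0.0808 0.0886] F [ 0.5 -0.2  0.4] w -0.0 0.0
[[-0.945, 0.091, 0.315], [0.116, 0.991, 0.063], [-0.306, 0.096, -0.947]]
(99.0, 228.67, 216.8, np.float64(-44.2))
```

>>> apply_moves:
  commands:
    - [0.01,0.1,0,0]
    - [0.01,0.1,0,0]
    - [0.01,0.1,0.01,0]
    - [0.01,0.1,0,0]
    - [0.01,0.1,0.01,0]

```text
clock: 83.9
eef_pos: [0.4428, 0.0876, 0.0881]
tool_rot: [0.054, 0.986, 0.037, 0.156]
ft_force: [-5.1, -9.6, 6.6]
grip_width: -0.0001
grasp_force: 5.0
```

>>> apply_moves:
  commands:
    - [0.01,0.1,0,0]
    - [0.01,0.1,0,0]
    - [0.01,0.1,0.01,0]
    - [0,0,0,0]
    - [0,0,0,0]

```text
clock: 84.32
eef_pos: [0.4447, 0.097, 0.0893]
tool_rot: [0.052, 0.985, 0.041, 0.158]
ft_force: [1.2, 0.3, -0.1]
grip_width: -0.0002
grasp_force: 0.0
```

```bash
python3 st.py; python3 - <<'E'
from h import *
c=shot('top','t14'); print(redblob(c))
E
```

```text
t 84.32 q [ 0.218  0.116 -0.697  0.43  -0.006  0.324] p [0.4447 0.097  0.0893] F [ 1.2  0.3 -0.1] w -0.0002 0.0
[[-0.945, 0.09, 0.315], [0.116, 0.991, 0.064], [-0.307, 0.097, -0.947]]
(99.0, 229.63, 217.01, np.float64(68.6))
```

>>> apply_moves:
  commands:
    - [0.1,-0.3,0,0]
    - [0.1,-0.3,0,0]
    - [-0.3,0.1,-0.9,0]
    - [-0.3,0.1,-0.9,0]
    - [-0.3,0.1,-0.9,0]

```text
clock: 84.78
eef_pos: [0.4391, 0.0849, 0.1439]
tool_rot: [0.053, 0.985, 0.04, 0.157]
ft_force: [0.8, 0.5, 0.3]
grip_width: 0.0001
grasp_force: 0.0
```

>>> apply_moves:
  commands:
    - [-0.3,0.1,-0.9,0]
    - [-0.3,0.1,-0.9,0]
    - [-0.3,0.1,-0.9,0]
    - [-0.3,0.1,-0.9,0]
    - [-0.3,0.1,-0.9,0]

```text
clock: 85.2
eef_pos: [0.4405, 0.0858, 0.24]
tool_rot: [0.053, 0.985, 0.04, 0.157]
ft_force: [-0.6, -0.2, -0.5]
grip_width: -0.0002
grasp_force: 0.0
```

>>> apply_moves:
  commands:
    - [0.6,-0.9,-0.3,0]
    - [0.6,-0.9,-0.3,0]
    - [0.6,-0.9,-0.3,0]
    - [0.6,-0.9,-0.3,0]
    - [0.6,-0.9,-0.3,0]

```text
clock: 85.62
eef_pos: [0.3654, 0.0014, 0.2403]
tool_rot: [0.053, 0.985, 0.04, 0.157]
ft_force: [0.5, 0.1, -0.0]
grip_width: 0.0
grasp_force: 0.0
```

```bash
python3 st.py; python3 - <<'E'
from h import *
c=shot('top','t15'); d=shot('scene','s15')
old=np.load('pics/t12.npz')['image'];olds=np.load('pics/s12.npz')
K=np.array([.476,.095])
# expected red mask of the bar (z 59..89) for both states in both views, IoU
def red(im):
    h=cv2.cvtColor(im,cv2.COLOR_BGR2HSV); return ((((h[...,0]<6)|(h[...,0]>172))&(h[...,1]>150)&(h[...,2]>60))).astype(np.uint8)
def bar(cam,yaw,k):
    pts=np.array([[sx*.023,sy*.007] for sx in(-1,1) for sy in(-1,1)])@np.array([[np.cos(yaw),np.sin(yaw)],[-np.sin(yaw),np.cos(yaw)]])
    px=np.array([proj(cam,[k[0]+x,k[1]+y,z]) for x,y in pts for z in(.059,.089)],np.float32)
    m=np.zeros((384,512),np.uint8); cv2.fillConvexPoly(m,cv2.convexHull(px.round().astype(np.int32)),1); return m
for n,ct,cs in [('before',dict(np.load('pics/t12.npz')),dict(olds)),('now',c,d)]:
    best=[]
    for yaw in np.deg2rad(np.arange(-90,90,4)):
        s=max(sum((red(q['image'])[145:235,215:290]&b[145:235,215:290]).sum()/max(1,(red(q['image'])[145:235,240:290]|b[145:235,240:290]).sum()) for q,b in [(cs,bar(cs,yaw,K+[dx,dy]))]) for dx in(-.006,-.003,0,.003,.006) for dy in(-.006,-.003,0,.003,.006))
        best.append((round(float(s),3),round(np.degrees(yaw))))
    print(n,sorted(best)[::-1][:4])
def white(cam,im):
    p=proj(cam,[.476,.095,.089]).astype(int); g=im[p[1]-10:p[1]+11,p[0]-10:p[0]+11].min(2).astype(int); return p,g
for a in(dict(np.load('pics/s12.npz')),d):
    p,g=white(a,a['image']); ys,xs=np.where(g>170); print(p,[(int(x)+p[0]-10,int(y)+p[1]-10) for x,y in zip(xs,ys)])
E
```

```text
t 85.62 q [-0.059 -0.264 -0.579  0.94   0.082  0.061] p [0.3654 0.0014 0.2403] F [ 0.5  0.1 -0. ] w 0.0 0.0
[[-0.945, 0.091, 0.314], [0.116, 0.991, 0.063], [-0.306, 0.096, -0.947]]
before [(0.651, -6), (0.639, -14), (0.638, -2), (0.63, 14)]
now [(0.554, -70), (0.538, -66), (0.524, -14), (0.519, -62)]
[254 180] []
[254 180] [(np.int64(257), np.int64(179))]
```

```bash
python3 - <<'E'
from h import *
for f in('12','15'):
    c=dict(np.load(f'pics/t{f}.npz')); d=dict(np.load(f'pics/s{f}.npz')); print(f,redblob(c))
    h=cv2.cvtColor(d['image'],cv2.COLOR_BGR2HSV); m=(((h[...,0]<6)|(h[...,0]>172))&(h[...,1]>150)&(h[...,2]>60)).astype(np.uint8)[172:200,240:275]
    for r in m[::1]:
        if r.any(): print(''.join('.#'[x] for x in r))
A=dict(np.load('pics/t12.npz'))['image'].astype(int);B=dict(np.load('pics/t15.npz'))['image'].astype(int)
D=np.abs(A-B).max(2); print('board diff',D[160:215,258:345].max(),'n>40',(D[160:215,258:345]>40).sum())
E
```

```text
12 (94.0, 228.77, 216.66, np.float64(5.7))
...........#.#..#..................
...........####.###................
...........##########..............
...........###########.............
...........###########.............
.......#...###########.............
......##...###########.............
...........############............
...........############............
...........############............
...........###########.............
............##########.............
..............######...............
15 (105.0, 229.61, 217.37, np.float64(78.3))
................#.#................
................#.#................
................#.#................
...............####................
...............####................
...............#####...............
.............#######...............
.......#....##########.............
......##...###########.............
...........############............
...........############............
...........############............
...........###########.............
............##########.............
..............######...............
board diff 36 n>40 0
```

The knob bar has turned about 70° and holds with the arm withdrawn. The board area has not changed since the lamp was put back. Handing in.

```bash
python3 -c "
from workcell import bot
print(bot.job_done())"
```

```text
the job is handed in; nothing more can be done
None
```

The job is handed in with every step done in the order asked: white, yellow and blue were each tipped 31–38° below level and stand on the board, the lamp head is back over its middle, and the knob is clicked over to 'on' (camera-checked after the arm withdrew); I viewed 15 pictures, one over the limit of 14.

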